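# Refill the punnet feeder and set it back to RUN

### The job

Refill the punnet feeder in the mushroom packing room. Its selector stands at RUN: before touching any punnet, pull the selector knob up out of its lock, turn it to LOAD and push it fully home; then, with it left there, nest every loose punnet squarely into the stack in the cradle, each fully down in the one below. When all are stacked, pull the selector out again, turn it back to RUN and push it fully home, and leave the bowl, the bottle and the scissors where they are.

Things in the scene. Friction and masses are not known exactly. Their poses are not given: they have to be found in the camera images.
- feeder: fixed stainless punnet feeder, a low box 180 mm (x) by 380 (y), 50 tall; origin under its centre at table height, x from front to back, y to its left. The cradle is on its left half, the grey panel with the selector on its right; a belt 34 mm tall and 84 wide runs from its back, behind the cradle, to x = +260 mm. Its place and yaw vary
- cradle (a point): centre of the cradle's floor on the feeder's top (50 mm above the table, 95 mm left of the feeder's centre); axes as the feeder's. White lips 10 mm high round a 93 x 45 mm opening hold the foot of the bottom punnet, long side along x
- selector_axis (a point): fixed point on the panel (50 mm above the table, 95 mm right of the feeder's centre) on the selector's upright axis; axes as the feeder's. Seen from above, 60 mm from the axis, the LOAD mark (white outline of a tray) lies at +0.65 rad (counter-clockwise from the feeder's x), the RUN mark (solid white triangle) at -0.65 rad
- selector_grip (a point): point to grip, on the axis in the selector's bar, 12 mm below its top; moves with it; x along the bar to its white-lined pointer end, z up. The black selector is a disc 60 mm wide, 12 thick, 2 mm over the panel, and on it a bar 60 mm long, 14 thick, 34 tall, its top 98 mm above the table when home
- selector_pull (a joint): how far the selector is pulled straight up out of its lock, m: 0 = fully home, 0.016 = fully out. It stays where it is left; moving it takes about 4 N either way. Below about 0.009 a pin locks it against turning; it can go home only at the LOAD or the RUN mark (within 0.06 rad), elsewhere the pin stops it about 8.5 mm out
- selector_turn (a joint): angle of the selector, rad: 0 = pointer at RUN (as at the start), 1.3 = pointer at LOAD; grows counter-clockwise seen from above; end stops at -0.06 and 1.36. Turning it takes about 0.06 N m and it stays where it is left
- punnet_0: the punnet already in the cradle at the start, always there, length along the feeder's x: the bottom of the stack. Shape as punnet_1. A punnet nested in another (same yaw, or turned half round) rests with the flat ledge under its rim band (z = 36) on the other's rim and so stands 24 mm higher, with about 2 mm of sideways play
- punnet_1: loose blue tub, open at the top, 60 mm tall, wall 3 mm, 60 g; origin at the centre of its underside, x along its length. Its upright rim band (z 36 to 60) is 110 mm long (x) by 62 wide (y); below it the body tapers from 100 x 52 to 88 x 40 at the foot. Upright on the table, length within 0.5 rad of x. Three to five of punnet_1 to _5 are present
- punnet_2: another loose punnet of the same shape as punnet_1; may be absent. Grip it across its width by the rim band, fingertips no lower than z = 38: then the fingers stay clear of the rim below when it is set down
- punnet_3: another loose punnet of the same shape as punnet_1; may be absent
- punnet_4: another loose punnet of the same shape as punnet_1; may be absent
- punnet_5: another loose punnet of the same shape as punnet_1; may be absent
- trim_bowl: bystander: white plastic bowl of mushroom trimmings, 150 mm across, 70 mm tall; origin under its centre
- spray_bottle: bystander: white bottle 64 mm across, 190 mm tall; origin under its centre
- scissors: bystander: scissors lying flat, 190 mm long; origin on the table near their pivot
Things that resemble listed ones, but are neither listed nor needed, are in the scene too. Leave any black or orange look-alike of the punnet_2 alone.

How it is judged:
On the way, in this order (a step that is already met when the one before it is completed fails the run):
1. the selector is pulled out of its lock (value of joint selector_pull above 0.0095 m), for 0.1 s.
2. the selector is home at LOAD (value of joint selector_turn above 1.15 rad and value of joint selector_pull below 0.003 m), for 0.3 s.
3. every loose punnet is nested on the stack in the cradle and let go, the selector still home at LOAD (all of step 2 and horizontal distance between punnet_0 and cradle below 0.008 m and z of punnet_0 in the frame of cradle between -0.004 and 0.004 m and angle between punnet_0's own z axis and vertical below 0.06 rad and horizontal distance between each of punnet_1, punnet_2, punnet_3, punnet_4, punnet_5 and cradle below 0.012 m and angle between each of punnet_1, punnet_2, punnet_3, punnet_4, punnet_5's own z axis and vertical below 0.08 rad and angle between the x axis of each of punnet_1, punnet_2, punnet_3, punnet_4, punnet_5 and the x axis of feeder, either way round below 0.12 rad and (z of punnet_1 in the frame of cradle between 0.019 and 0.029 m or z of punnet_1 in the frame of cradle between 0.043 and 0.053 m or z of punnet_1 in the frame of cradle between 0.067 and 0.077 m or z of punnet_1 in the frame of cradle between 0.091 and 0.101 m or z of punnet_1 in the frame of cradle between 0.115 and 0.125 m) and (z of punnet_2 in the frame of cradle between 0.019 and 0.029 m or z of punnet_2 in the frame of cradle between 0.043 and 0.053 m or z of punnet_2 in the frame of cradle between 0.067 and 0.077 m or z of punnet_2 in the frame of cradle between 0.091 and 0.101 m or z of punnet_2 in the frame of cradle between 0.115 and 0.125 m) and (z of punnet_3 in the frame of cradle between 0.019 and 0.029 m or z of punnet_3 in the frame of cradle between 0.043 and 0.053 m or z of punnet_3 in the frame of cradle between 0.067 and 0.077 m or z of punnet_3 in the frame of cradle between 0.091 and 0.101 m or z of punnet_3 in the frame of cradle between 0.115 and 0.125 m) and (z of punnet_4 in the frame of cradle between 0.019 and 0.029 m or z of punnet_4 in the frame of cradle between 0.043 and 0.053 m or z of punnet_4 in the frame of cradle between 0.067 and 0.077 m or z of punnet_4 in the frame of cradle between 0.091 and 0.101 m or z of punnet_4 in the frame of cradle between 0.115 and 0.125 m) and (z of punnet_5 in the frame of cradle between 0.019 and 0.029 m or z of punnet_5 in the frame of cradle between 0.043 and 0.053 m or z of punnet_5 in the frame of cradle between 0.067 and 0.077 m or z of punnet_5 in the frame of cradle between 0.091 and 0.101 m or z of punnet_5 in the frame of cradle between 0.115 and 0.125 m) and contact force between the fingers and punnet_1 below 0.3 N and contact force between the fingers and punnet_2 below 0.3 N and contact force between the fingers and punnet_3 below 0.3 N and contact force between the fingers and punnet_4 below 0.3 N and contact force between the fingers and punnet_5 below 0.3 N and linear speed of each of punnet_1, punnet_2, punnet_3, punnet_4, punnet_5 below 0.02 m/s), for 0.3 s.
4. the selector is pulled out again (value of joint selector_pull above 0.0095 m), for 0.1 s.
5. the selector is home at RUN (value of joint selector_turn below 0.15 rad and value of joint selector_pull below 0.003 m), for 0.3 s.
At the end, for the whole second after the job is handed in: Selector home (3 mm) at RUN (0.15 rad); punnet_0 in the cradle (8 mm); every other punnet present let go, at rest, upright (0.08 rad), aligned with the feeder (0.12 rad, either way round), within 12 mm of the cradle axis, a whole number of 24 mm steps above the cradle (5 mm) (all of step 5 and horizontal distance between punnet_0 and cradle below 0.008 m and z of punnet_0 in the frame of cradle between -0.004 and 0.004 m and angle between punnet_0's own z axis and vertical below 0.06 rad and horizontal distance between each of punnet_1, punnet_2, punnet_3, punnet_4, punnet_5 and cradle below 0.012 m and angle between each of punnet_1, punnet_2, punnet_3, punnet_4, punnet_5's own z axis and vertical below 0.08 rad and angle between the x axis of each of punnet_1, punnet_2, punnet_3, punnet_4, punnet_5 and the x axis of feeder, either way round below 0.12 rad and (z of punnet_1 in the frame of cradle between 0.019 and 0.029 m or z of punnet_1 in the frame of cradle between 0.043 and 0.053 m or z of punnet_1 in the frame of cradle between 0.067 and 0.077 m or z of punnet_1 in the frame of cradle between 0.091 and 0.101 m or z of punnet_1 in the frame of cradle between 0.115 and 0.125 m) and (z of punnet_2 in the frame of cradle between 0.019 and 0.029 m or z of punnet_2 in the frame of cradle between 0.043 and 0.053 m or z of punnet_2 in the frame of cradle between 0.067 and 0.077 m or z of punnet_2 in the frame of cradle between 0.091 and 0.101 m or z of punnet_2 in the frame of cradle between 0.115 and 0.125 m) and (z of punnet_3 in the frame of cradle between 0.019 and 0.029 m or z of punnet_3 in the frame of cradle between 0.043 and 0.053 m or z of punnet_3 in the frame of cradle between 0.067 and 0.077 m or z of punnet_3 in the frame of cradle between 0.091 and 0.101 m or z of punnet_3 in the frame of cradle between 0.115 and 0.125 m) and (z of punnet_4 in the frame of cradle between 0.019 and 0.029 m or z of punnet_4 in the frame of cradle between 0.043 and 0.053 m or z of punnet_4 in the frame of cradle between 0.067 and 0.077 m or z of punnet_4 in the frame of cradle between 0.091 and 0.101 m or z of punnet_4 in the frame of cradle between 0.115 and 0.125 m) and (z of punnet_5 in the frame of cradle between 0.019 and 0.029 m or z of punnet_5 in the frame of cradle between 0.043 and 0.053 m or z of punnet_5 in the frame of cradle between 0.067 and 0.077 m or z of punnet_5 in the frame of cradle between 0.091 and 0.101 m or z of punnet_5 in the frame of cradle between 0.115 and 0.125 m) and contact force between the fingers and punnet_1 below 0.3 N and contact force between the fingers and punnet_2 below 0.3 N and contact force between the fingers and punnet_3 below 0.3 N and contact force between the fingers and punnet_4 below 0.3 N and contact force between the fingers and punnet_5 below 0.3 N and linear speed of each of punnet_1, punnet_2, punnet_3, punnet_4, punnet_5 below 0.02 m/s); the robot touches nothing.
It fails at once if a bystander (bowl, bottle, scissors) is moved more than 30 mm or the bowl or bottle is tipped (distance of any of trim_bowl, spray_bottle, scissors from where it was at the start of the episode above 0.03 m or angle between any of trim_bowl, spray_bottle's own z axis and vertical above 0.4 rad).
It fails at once if a punnet is handled (over 3 N between fingers and punnet) while the selector is not home at LOAD ((contact force between the fingers and punnet_0 above 3 N or contact force between the fingers and punnet_1 above 3 N or contact force between the fingers and punnet_2 above 3 N or contact force between the fingers and punnet_3 above 3 N or contact force between the fingers and punnet_4 above 3 N or contact force between the fingers and punnet_5 above 3 N) and not (value of joint selector_turn above 1.1 rad and value of joint selector_pull below 0.005 m)).
Of punnet_1, punnet_2, punnet_3, punnet_4, punnet_5 only 3 to 5 are there at a start; the rules pass over those that are not, and their reading is None.
At some moment in a run one of punnet_1, punnet_2, punnet_3, punnet_4, punnet_5 may be knocked a few centimetres aside while the robot is not near it.
It also fails if it takes over 210 s, if anything falls off the work surface, if the arm or the gripper's body presses on something with over 40 N, if the wrist force passes 120 N, or if a joint passes its speed limit or range.

### The arm

A 7-joint arm with a two-finger parallel gripper is mounted at the origin on the work surface. World frame = base frame: x ahead of the robot, y to its left, z up, the work surface at z = 0. Lengths are in m, angles in rad, forces in N, time in s.
With the tool pointing down it reaches from about 0.425 to 0.875 m from the base axis. Payload 4.7 kg.
Tool frame: the origin (TCP) lies between the finger pads; the fingertips stand 22 mm ahead of it and the grasp point (between the pads) lies 3 mm ahead of it; z points along the fingers, y is the line along which they close (so a half turn about z gives the same grasp; the last joint's range is limited). The gripper opens to 87 mm and grips with 3 to 60 N. Pads are 19 mm wide; open, the fingers measure 117 mm over their backs; the gripper's body (75 mm by 190 mm) begins 51 mm behind the grasp point.
Start: joints at [1.302, 0.321, -0.07, 1.45, 0.023, 1.371, -0.057], TCP at [0.181, -0.624, 0.221] pointing down, gripper open.
Joint ranges: [-2.86, 2.86], [-0.3, 2.09], [-1.38, 1.24], [0.06, 2.45], [-1.56, 4.7], [0.09, 2.05], [-2.69, 2.69]. Speed limits (rad/s): [2.57, 2.57, 3.14, 3.14, 3.14, 3.14, 3.14].

### API

Orientations are given as a rotation vector (axis times angle).
In Python, from bench import ctrl gives the robot as it stands. The module is installed in compiled form; this text tells all that it offers.
- The arm moves only by the tool send_rows, never from a script. Its argument "motion" is a list of rows, each an object with "claw": the opening, from -1 (shut) to 1 (fully open); "slide": the shift along the tool's x, y, z in mm, a list of three; "delta_rot": the turn, a rotation vector about the tool's x, y, z in rad, a list of three. In form: [{"claw": claw, "slide": [x, y, z], "delta_rot": [ax, ay, az]}, ...]. A call has 1 to 5 rows; each row is the pose to reach, as a shift and turn from the pose commanded when the call began, along the tool's axes at that moment; what a row does not reach only later rows make up. A row lasts 1/10 s, in which the tool goes at most 50 mm and 8.59 degrees, less where a joint would pass 70% of its speed; a pose out of reach is approached as far as the arm can. A call with a gripper value outside its range is refused whole. The fingers move at their own pace and stop on an object; "grip_force" is the grip in N (left out, the last holds). Time passes only in rows, so rows that repeat a pose let the fingers close. It gives the time, the measured TCP pose, the force, the opening and the grip force at its end, in the units of the state.
- ctrl.get_state(): the state, without advancing time (a new reading comes with each control period).
- ctrl.get_image(name): name is "scene" or "top" or "wrist"; returns a dict with "color" (420x560x3 uint8, blue, green, red), "fx", "fy", "cx", "cy" (pixels), "pose" (4x4, takes a point from camera to world coordinates). Camera axes: x right, y down, z forward; pixel columns grow to the right and rows downward; lengths in m; the calibration is good to about 2 mm. A picture is of the moment at which its call begins. There is no depth.
- ctrl.close_job(): hands the job in; it is judged then, once.
The state is a dict: "time": time; "joint_positions": joint angles; "qd": joint speeds; "joint_torque": joint torques, N m; "position": TCP position; "tool_rot": TCP orientation; "ft_force": force on the tool from outside, world axes, zero at the start; "torque": the same for the moment, N m; "grip_width": opening from 0.0 (shut) to 1.0 (fully open); "grip_force": force on a finger pad.
Only numpy, scipy, OpenCV 4.12 (cv2) and the standard library are available. Lean on these libraries where they do the work, as an engineer would, in place of code of your own. Each camera call takes 0.05 s, during which the arm holds its last target. There are 200 camera calls.

## Working session

There is one attempt and no reset: what is moved stays moved. The work goes in short steps, Python scripts to look and compute and a tool call to move; the robot and the scene stay as the last step left them, time stands still between calls to the robot, and variables do not carry over. Pictures are saved under pics/ and viewed, at most 14 in all, crops included, and the job is handed in when it is done.

Besides the shell and the picture viewer there is one more tool, called after "Emit:" as a command line: name --argument value ..., lists and objects as JSON in quotes. send_rows: Moves the arm, as the interface text tells. Its arguments: {"type":"object","properties":{"motion":{"type":"array","items":{"type":"object","properties":{"claw":{"type":"number"},"slide":{"type":"array","items":{"type":"number"}},"delta_rot":{"type":"array","items":{"type":"number"}}}}},"grip_force":{"type":"number"}},"required":["motion"]}

```bash
mkdir -p pics
cat > h.py <<'E'
import numpy as np, cv2
from scipy.spatial.transform import Rotation as R
from bench import ctrl
def snap(name,fn):
    im=ctrl.get_image(name); cv2.imwrite('pics/'+fn,im['color']); 
    import pickle; pickle.dump(im,open('pics/'+fn+'.pkl','wb')); return im
def px2w(im,u,v,z):
    P=np.array(im['pose']); d=P[:3,:3]@np.array([(u-im['cx'])/im['fx'],(v-im['cy'])/im['fy'],1]); o=P[:3,3]
    return o+d*(z-o[2])/d[2]
def w2px(im,p):
    P=np.array(im['pose']); c=P[:3,:3].T@(np.array(p)-P[:3,3]); return im['fx']*c[0]/c[2]+im['cx'],im['fy']*c[1]/c[2]+im['cy']
E
python3 - <<'E'
from h import *
s=ctrl.get_state(); print(s)
a=snap('top','t0.png'); b=snap('scene','s0.png')
for i in(a,b): print(i['fx'],i['cx'],i['cy'],np.round(i['pose'],3))
E
```

```text
{'time': 0.0, 'joint_positions': array([ 1.30209833,  0.32179521, -0.0700945 ,  1.45169219,  0.02262994,
        1.37077395, -0.056884  ]), 'qd': array([ 0.00066072,  0.00019556,  0.00144091, -0.00147199,  0.00113493,
        0.00049924, -0.00055646]), 'joint_torque': array([-2.46348254e-04, -4.91288316e+01, -4.04060371e-01, -3.12530744e+01,
       -6.38854830e-02,  4.36437281e-02,  1.72824857e-04]), 'position': array([ 0.18117082, -0.62366303,  0.22037101]), 'tool_rot': array([-3.10840237e+00, -4.42576460e-01,  6.09198695e-04]), 'ft_force': array([-0.37977897, -1.13406777,  0.12984534]), 'torque': array([-0.01498172,  0.02362237,  0.02360066]), 'grip_force': 0.0, 'grip_width': 1.0001525584933315}
425.0670485057948 271.8385328779468 206.38820604537435 [[-1.000e-03 -9.890e-01  1.480e-01  3.360e-01]
 [-1.000e+00  2.000e-03  6.000e-03 -2.000e-02]
 [-7.000e-03 -1.480e-01 -9.890e-01  1.079e+00]
 [ 0.000e+00  0.000e+00  0.000e+00  1.000e+00]]
385.9963557084827 276.08756781473767 212.40722465012826 [[ 0.396  0.736 -0.55   1.036]
 [ 0.918 -0.323  0.229 -0.234]
 [-0.009 -0.595 -0.803  0.891]
 [ 0.     0.     0.     1.   ]]
```

View pics/t0.png

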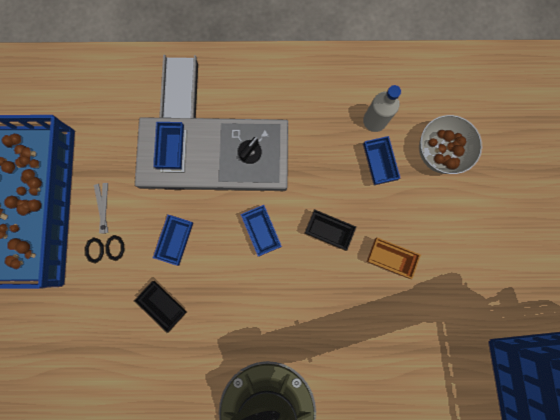

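View pics/s0.png

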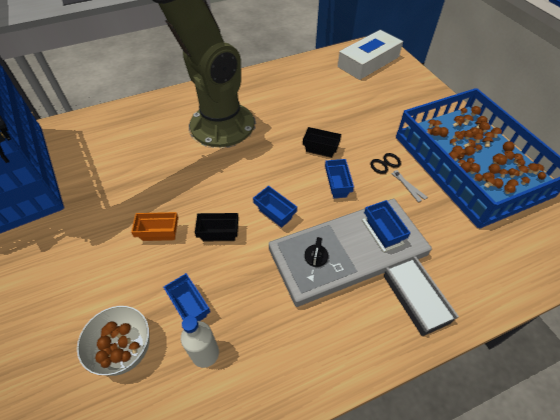

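Candidates for punnets: blue (173,240), (261,230) and (381,160) in the top view are the loose ones. Blue (169,146) in the cradle is punnet_0. I rule out the black (330,229) and (160,305), orange (393,257), blue crates (30,200) and (530,375), and the box in the scene view (370,50). The selector is at (250,150), with its RUN triangle at (265,133) and LOAD tray at (236,133).

```bash
cat >> h.py <<'E'
from scipy.optimize import minimize
def blue(im,lo=(100,110,40),hi=(125,255,255)):
    return cv2.inRange(cv2.cvtColor(im['color'],cv2.COLOR_BGR2HSV),lo,hi)
def rect(L,W,z): return [(sx*L/2,sy*W/2,z) for sx,sy in((1,1),(1,-1),(-1,-1),(-1,1))]
PUN=np.array(rect(.110,.062,.060)+rect(.110,.062,.036)+rect(.100,.052,.036)+rect(.088,.040,0))
def hull(im,pts,x,y,yaw,z0):
    c,s=np.cos(yaw),np.sin(yaw)
    q=[w2px(im,(x+c*p[0]-s*p[1],y+s*p[0]+c*p[1],z0+p[2])) for p in pts]
    return cv2.convexHull(np.array(q,np.float32))
def fit(im,guess,z0=0,pts=PUN,S=8):
    """guess=(x,y,yaw); silhouette IoU fit of the blue blob at the guess"""
    x,y=w2px(im,(guess[0],guess[1],z0+.03)); r=55
    x0,y0=max(int(x)-r,0),max(int(y)-r,0)
    m=blue(im)[y0:y0+2*r,x0:x0+2*r]
    n,l,st,ce=cv2.connectedComponentsWithStats(m); 
    cnt=max(range(1,n),key=lambda i:st[i,4]-20*np.hypot(ce[i][0]-x+x0,ce[i][1]-y+y0)); m=(l==cnt).astype(np.uint8)
    cs,_=cv2.findContours(m,cv2.RETR_EXTERNAL,cv2.CHAIN_APPROX_NONE)
    t=np.zeros_like(m); cv2.drawContours(t,cs,-1,1,-1)
    T=cv2.resize(t.astype(np.float32),None,fx=4,fy=4,interpolation=cv2.INTER_LINEAR)
    def f(p):
        h=(hull(im,pts,*p,z0)-[x0,y0]+.5)*4-.5
        k=np.zeros(T.shape,np.uint8); cv2.fillPoly(k,[np.round(h*16).astype(np.int32)],1,shift=4)
        return np.abs(k-T).sum()/k.sum()
    best=None
    for dy in(-.3,0,.3):
        g=np.array(guess)+[0,0,dy]
        r_=minimize(f,g,method='Nelder-Mead',options=dict(initial_simplex=np.array([g,g+[.01,0,0],g+[0,.01,0],g+[0,0,.1]])))
        if best is None or r_.fun<best.fun: best=r_
    return np.round(best.x,4),round(best.fun,3)
E
python3 - <<'E'
from h import *
import pickle
a=pickle.load(open('pics/t0.png.pkl','rb'))
for u,v,yaw,z in((173,240,-.3,0),(261,230,.3,0),(381,160,.15,0),(169,146,0,.05)):
    p=px2w(a,u,v,z+.03); print((u,v),fit(a,(p[0],p[1],yaw),z))
c=cv2.resize(a['color'][45:205,125:305],None,fx=4,fy=4,interpolation=cv2.INTER_CUBIC)[:600]
cv2.imwrite('pics/t0c.png',c)
E
```

```text
(173, 240) (array([ 0.4102,  0.2281, -0.2915]), np.float64(0.076))
(261, 230) (array([0.4331, 0.0146, 0.3974]), np.float64(0.067))
(381, 160) (array([ 0.6075, -0.2847,  0.2192]), np.float64(0.09))
(169, 146) (array([ 0.6328,  0.2342, -0.0135]), np.float64(0.075))
```

View pics/t0c.png

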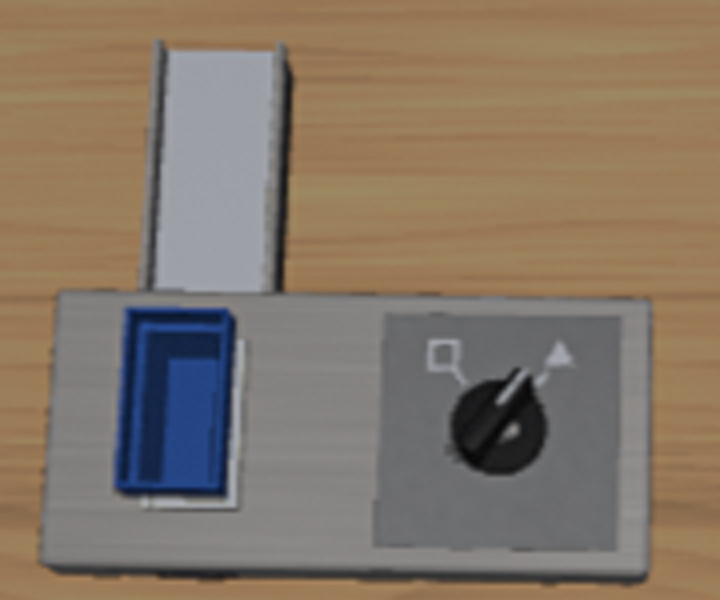

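The crop shows the feeder's top corners at about (60,291), (652,298), (648,570) and (42,567). The disc is centred at (498,427), with the tray mark at (444,355), the triangle at (559,355) and the pointer towards the triangle.

Run:
```python
from h import *
import pickle
a=pickle.load(open('pics/t0.png.pkl','rb'))
g=lambda u,v,z: px2w(a,u/4+125-.375,v/4+45-.375,z)
C=[g(60,291,.05),g(652,298,.05),g(648,570,.05),g(42,567,.05)]
for c in C: print(c.round(4))
print('centre',np.mean(C,0).round(4), 'yaw top/bot',[np.arctan2(-(p[0]-q[0])*-1,(p[1]-q[1])) for p,q in((C[0],C[1]),(C[3],C[2]))])
d=g(498,427,.064);L=g(444,355,.05);T=g(559,355,.05)
print('disc',d.round(4),L.round(4),T.round(4))
for m in(L,T): v=m-d; print(np.hypot(v[0],v[1]),np.arctan2(v[1],v[0]))
p0=np.array([.6328,.2342]); v=p0-d[:2]; print('p0-disc',np.hypot(*v),np.arctan2(-v[0],v[1]))
s=ctrl.get_state(); Rm=R.from_rotvec(s['tool_rot']).as_matrix(); print(Rm.round(3))
```

```text
[0.7197 0.3216 0.05  ]
[ 0.7136 -0.0532  0.05  ]
[ 0.5388 -0.0495  0.05  ]
[0.5417 0.3248 0.05  ]
centre [0.6284 0.1359 0.05  ] yaw top/bot [np.float64(0.016210992466301703), np.float64(0.007783246250885836)]
disc [0.626  0.0427 0.064 ] [0.6767 0.0778 0.05  ] [0.6765 0.0055 0.05  ]
0.06175626056633903 0.6050674912663458
0.06273915058601935 -0.6344553766340285
p0-disc 0.19167023179973988 -0.035726305842046197
[[ 0.96   0.279 -0.001]
 [ 0.279 -0.96   0.002]
 [-0.    -0.002 -1.   ]]
```

Emit:
send_rows --motion '[{"claw": 1,"slide": [34,-28,-10],"delta_rot": [0,0,0]},{"claw": 1,"slide": [68,-57,-20],"delta_rot": [0,0,0]},{"claw": 1,"slide": [102,-86,-30],"delta_rot": [0,0,0]},{"claw": 1,"slide": [136,-114,-40],"delta_rot": [0,0,0]},{"claw": 1,"slide": [170,-143,-50],"delta_rot": [0,0,0]}]' --grip_force 30

```text
time: 0.6
position: [0.3053, -0.4376, 0.2714]
tool_rot: [-3.11, -0.442, 0.001]
ft_force: [0.9, -0.6, 0.0]
grip_width: 1.002
grip_force: 0.0
```

Emit:
send_rows --motion '[{"claw": 1,"slide": [36,-30,0],"delta_rot": [0,0,0]},{"claw": 1,"slide": [72,-60,0],"delta_rot": [0,0,0]},{"claw": 1,"slide": [108,-90,0],"delta_rot": [0,0,0]},{"claw": 1,"slide": [144,-120,0],"delta_rot": [0,0,0]},{"claw": 1,"slide": [180,-150,0],"delta_rot": [0,0,0]}]'

```text
time: 1.1
position: [0.4362, -0.2434, 0.2712]
tool_rot: [3.11, 0.442, -0.001]
ft_force: [1.5, -1.3, -0.4]
grip_width: 0.999
grip_force: 0.0
```

Emit:
send_rows --motion '[{"claw": 1,"slide": [36,-30,0],"delta_rot": [0,0,0]},{"claw": 1,"slide": [72,-60,0],"delta_rot": [0,0,0]},{"claw": 1,"slide": [108,-90,0],"delta_rot": [0,0,0]},{"claw": 1,"slide": [144,-120,0],"delta_rot": [0,0,0]},{"claw": 1,"slide": [180,-150,0],"delta_rot": [0,0,0]}]'

```text
time: 1.6
position: [0.5672, -0.0494, 0.2712]
tool_rot: [3.11, 0.442, -0.0]
ft_force: [0.7, -0.6, 0.1]
grip_width: 0.999
grip_force: 0.0
```

Emit:
send_rows --motion '[{"claw": 1,"slide": [36,-30,0],"delta_rot": [0,0,0.14]},{"claw": 1,"slide": [72,-60,10],"delta_rot": [0,0,0.28]},{"claw": 1,"slide": [83,-70,20],"delta_rot": [0,0,0.42]},{"claw": 1,"slide": [83,-70,30],"delta_rot": [0,0,0.56]},{"claw": 1,"slide": [83,-70,40],"delta_rot": [0,0,0.7]}]'

```text
time: 2.1
position: [0.6267, 0.0409, 0.23]
tool_rot: [-3.072, 0.656, 0.003]
ft_force: [-0.5, 0.1, -0.2]
grip_width: 1.002
grip_force: 0.0
```

Emit:
send_rows --motion '[{"claw": 1,"slide": [0,0,0],"delta_rot": [0,0,0.14]},{"claw": 1,"slide": [0,0,0],"delta_rot": [0,0,0.25]},{"claw": 1,"slide": [0,0,0],"delta_rot": [0,0,0.25]}]'

```text
time: 2.4
position: [0.6265, 0.0394, 0.2308]
tool_rot: [2.968, -1.029, -0.002]
ft_force: [-0.8, 0.7, 0.6]
grip_width: 0.997
grip_force: 0.0
```

Run:
```python
from h import *
s=ctrl.get_state(); print(s['position'],R.from_rotvec(s['tool_rot']).as_matrix().round(3),s['joint_positions'].round(2))
w=snap('wrist','w1.png'); print(w['fx'],np.round(w['pose'],3))
cv2.imwrite('pics/w1v.png',cv2.resize(w['color'],(784,588)))
b=np.array([.627,.0425])
print(w2px(w,(*b,.064)))
```

```text
[0.62653033 0.03941028 0.23078918] [[ 0.785 -0.619 -0.001]
 [-0.619 -0.785 -0.   ]
 [-0.001  0.001 -1.   ]] [ 0.34  0.32 -0.56  1.48  0.17  1.39 -2.46]
319.42437323534307 [[-0.619 -0.75  -0.232  0.69 ]
 [-0.785  0.592  0.181 -0.01 ]
 [ 0.001  0.294 -0.956  0.393]
 [ 0.     0.     0.     1.   ]]
(np.float64(278.4051769642609), np.float64(189.53138880492816))
```

View pics/w1v.png

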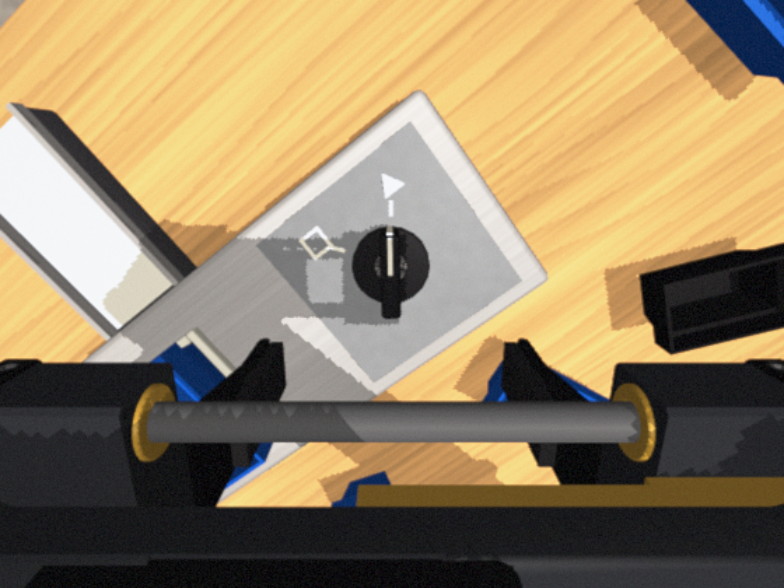

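The wrist view shows the selector disc centred at (391,265) in the enlarged picture. Its bar is upright in the image, so it is aligned with the tool, and the pointer is at the RUN triangle (392,186). My estimate agrees within 1 mm.

Emit:
send_rows --motion '[{"claw": 1,"slide": [-1.5,-2,40],"delta_rot": [0,0,0]},{"claw": 0.0,"slide": [-1.5,-2,80],"delta_rot": [0,0,0]},{"claw": -0.2,"slide": [-1.5,-2,115],"delta_rot": [0,0,0]},{"claw": -0.2,"slide": [-1.5,-2,139],"delta_rot": [0,0,0]},{"claw": -0.2,"slide": [-1.5,-2,139],"delta_rot": [0,0,0]}]'

```text
time: 2.95
position: [0.6237, 0.0414, 0.0882]
tool_rot: [2.967, -1.024, -0.012]
ft_force: [0.8, -0.3, -0.0]
grip_width: 0.725
grip_force: 0.0
```

Emit:
send_rows --motion '[{"claw": -1,"slide": [0,0,0],"delta_rot": [0,0,0]},{"claw": -1,"slide": [0,0,0],"delta_rot": [0,0,0]},{"claw": -1,"slide": [0,0,0],"delta_rot": [0,0,0]},{"claw": -1,"slide": [0,0,0],"delta_rot": [0,0,0]},{"claw": -1,"slide": [0,0,0],"delta_rot": [0,0,0]}]' --grip_force 30

```text
time: 3.45
position: [0.6274, 0.042, 0.0933]
tool_rot: [-2.968, 1.028, -0.002]
ft_force: [-0.5, -0.1, -0.5]
grip_width: 0.265
grip_force: 0.0
```

Emit:
send_rows --motion '[{"claw": -1,"slide": [0,0,0],"delta_rot": [0,0,0]},{"claw": -1,"slide": [0,0,0],"delta_rot": [0,0,0]},{"claw": -1,"slide": [0,0,0],"delta_rot": [0,0,0]},{"claw": -1,"slide": [0,0,0],"delta_rot": [0,0,0]}]'

```text
time: 3.85
position: [0.627, 0.0418, 0.0927]
tool_rot: [2.968, -1.029, 0.0]
ft_force: [-2.1, -1.1, 3.6]
grip_width: 0.152
grip_force: 30.0
```

Emit:
send_rows --motion '[{"claw": -1,"slide": [0,0,-5],"delta_rot": [0,0,0]},{"claw": -1,"slide": [0,0,-10],"delta_rot": [0,0,0]},{"claw": -1,"slide": [0,0,-14],"delta_rot": [0,0,0]},{"claw": -1,"slide": [0,0,-14],"delta_rot": [0,0,0]},{"claw": -1,"slide": [0,0,-14],"delta_rot": [0,0,0]}]'

```text
time: 4.35
position: [0.6269, 0.0418, 0.107]
tool_rot: [2.968, -1.029, 0.0]
ft_force: [-0.9, -1.3, -0.3]
grip_width: 0.153
grip_force: 30.0
```

Emit:
send_rows --motion '[{"claw": -1,"slide": [0,0,0],"delta_rot": [0,0,-0.1]},{"claw": -1,"slide": [0,0,0],"delta_rot": [0,0,-0.22]},{"claw": -1,"slide": [0,0,0],"delta_rot": [0,0,-0.34]},{"claw": -1,"slide": [0,0,0],"delta_rot": [0,0,-0.46]},{"claw": -1,"slide": [0,0,0],"delta_rot": [0,0,-0.58]}]'

```text
time: 4.85
position: [0.6272, 0.0424, 0.107]
tool_rot: [-3.138, 0.13, -0.001]
ft_force: [0.6, 0.9, -1.2]
grip_width: 0.148
grip_force: 30.0
```

Run:
```python
from h import *
s=ctrl.get_state(); print(s['position'],s['ft_force'],s['torque'],s['joint_positions'].round(2))
M=R.from_rotvec(s['tool_rot']).as_matrix(); print(np.arctan2(M[1,0],M[0,0]))
```

```text
[0.62715333 0.0424347  0.10698916] [ 0.55023419  0.92055064 -1.235941  ] [ 0.12427833 -0.07320359 -0.13289967] [ 0.4   0.43 -0.64  1.63  0.27  1.18 -1.96]
-0.08248135118746346
```

Emit:
send_rows --motion '[{"claw": -1,"slide": [0,0,0],"delta_rot": [0,0,-0.12]},{"claw": -1,"slide": [0,0,0],"delta_rot": [0,0,-0.24]},{"claw": -1,"slide": [0,0,0],"delta_rot": [0,0,-0.36]},{"claw": -1,"slide": [0,0,0],"delta_rot": [0,0,-0.48]},{"claw": -1,"slide": [0,0,0],"delta_rot": [0,0,-0.6]}]'

```text
time: 5.35
position: [0.627, 0.0432, 0.107]
tool_rot: [-3.036, -0.804, -0.001]
ft_force: [-0.0, 1.1, -1.1]
grip_width: 0.151
grip_force: 30.0
```

Emit:
send_rows --motion '[{"claw": -1,"slide": [0,0,0],"delta_rot": [0,0,-0.12]},{"claw": -1,"slide": [0,0,0],"delta_rot": [0,0,-0.12]},{"claw": -1,"slide": [0,0,0],"delta_rot": [0,0,-0.12]}]'

```text
time: 5.65
position: [0.627, 0.0432, 0.107]
tool_rot: [-2.985, -0.974, -0.001]
ft_force: [-0.0, 2.3, 0.7]
grip_width: 0.153
grip_force: 30.0
```

Run:
```python
from h import *
s=ctrl.get_state(); print(s['position'],s['ft_force'],s['torque'],s['joint_positions'].round(2))
M=R.from_rotvec(s['tool_rot']).as_matrix(); print(np.arctan2(M[1,0],M[0,0]))
w=snap('wrist','w2.png')
cv2.imwrite('pics/w2v.png',cv2.resize(w['color'][120:300,180:380],None,fx=3,fy=3,interpolation=cv2.INTER_CUBIC))
```

```text
[0.62695529 0.04321484 0.10695619] [-0.01522407  2.32409143  0.65839777] [0.58344569 0.09725254 0.02497183] [ 0.49  0.46 -0.77  1.62  0.34  1.19 -1.29]
0.6308452490844839
```

View pics/w2v.png

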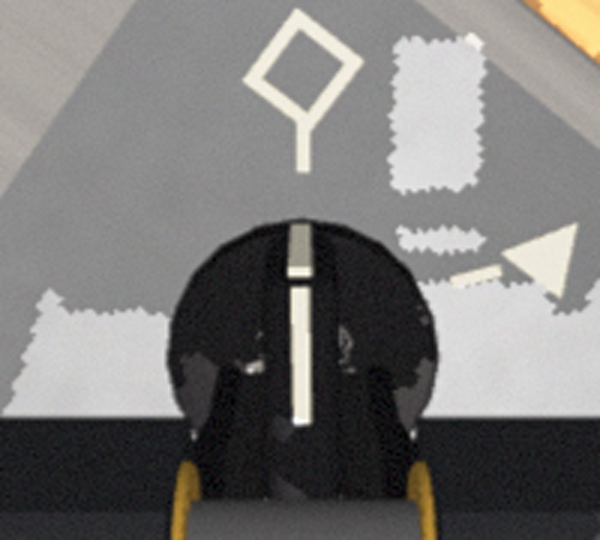

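The crop shows the pointer line (300,350) in line with the LOAD mark's line (303,150). Next I push it home.

Emit:
send_rows --motion '[{"claw": -1,"slide": [0,0,5],"delta_rot": [0,0,0]},{"claw": -1,"slide": [0,0,10],"delta_rot": [0,0,0]},{"claw": -1,"slide": [0,0,14],"delta_rot": [0,0,0]},{"claw": -1,"slide": [0,0,15.5],"delta_rot": [0,0,0]},{"claw": -1,"slide": [0,0,15.5],"delta_rot": [0,0,0]}]'

```text
time: 6.2
position: [0.6273, 0.0432, 0.0926]
tool_rot: [-2.985, -0.978, -0.002]
ft_force: [-3.9, 4.4, 12.8]
grip_width: 0.15
grip_force: 30.0
```

Emit:
send_rows --motion '[{"claw": 1,"slide": [0,0,-1],"delta_rot": [0,0,0]},{"claw": 1,"slide": [0,0,-1],"delta_rot": [0,0,0]},{"claw": 1,"slide": [0,0,-40],"delta_rot": [0,0,0]},{"claw": 1,"slide": [0,0,-85],"delta_rot": [0,0,0]},{"claw": 1,"slide": [0,0,-130],"delta_rot": [0,0,0]}]'

```text
time: 6.7
position: [0.6265, 0.0399, 0.221]
tool_rot: [2.986, 0.974, -0.004]
ft_force: [0.8, -0.1, 1.0]
grip_width: 0.524
grip_force: 0.0
```

Emit:
send_rows --motion '[{"claw": 1,"slide": [-40,-20,-30],"delta_rot": [0,0,0.06]},{"claw": 1,"slide": [-80,-40,-30],"delta_rot": [0,0,0.12]},{"claw": 1,"slide": [-120,-60,-30],"delta_rot": [0,0,0.18]},{"claw": 1,"slide": [-160,-80,-30],"delta_rot": [0,0,0.23]},{"claw": 1,"slide": [-174,-91,-30],"delta_rot": [0,0,0.23]}]'

```text
time: 7.2
position: [0.4294, 0.0095, 0.2502]
tool_rot: [3.076, 0.618, -0.004]
ft_force: [0.2, -0.2, -0.0]
grip_width: 0.956
grip_force: 0.0
```

```bash
cat >> h.py <<'E'
def st():
    s=ctrl.get_state(); M=R.from_rotvec(s['tool_rot']).as_matrix(); return s['position'],M,np.arctan2(M[1,0],M[0,0])
def go(x,y,z,yaw):
    """slide (mm) and delta_rot to bring tool down-pointing at x,y,z,yaw"""
    p,M,_=st(); T=R.from_euler('z',yaw).as_matrix()@np.diag([1,-1,-1.])
    print('slide',((M.T@(np.array([x,y,z])-p))*1000).round(1),'rot',R.from_matrix(M.T@T).as_rotvec().round(3))
E
python3 - <<'E'
from h import *
p,M,y=st(); print(p,y)
w=snap('wrist','w3.png'); t=snap('top','t3.png')
for im in(w,t): print(fit(im,(.433,.0146,.397)))
print('p1',fit(t,(.41,.228,-.29)),'p3',fit(t,(.6075,-.285,.22)))
c=w['color'].copy()
cv2.polylines(c,[np.round(hull(w,PUN,.4331,.0146,.3974,0)).astype(int)],1,(0,0,255),1)
cv2.imwrite('pics/w3v.png',np.hstack([c,t['color']])[:,:])
cv2.imwrite('pics/w3v.png',cv2.resize(np.vstack([c,t['color']]),None,fx=.7,fy=.7))
E
```

```text
[0.42941489 0.00946942 0.25021944] 0.396410645569492
(array([0.4275, 0.0143, 0.3951]), np.float64(0.052))Traceback (most recent call last):
  File "<stdin>", line 4, in <module>
  File "h.py", line 27, in fit
    cnt=max(range(1,n),key=lambda i:st[i,4]-20*np.hypot(ce[i][0]-x+x0,ce[i][1]-y+y0)); m=(l==cnt).astype(np.uint8)
ValueError: max() iterable argument is empty
```

```bash
sed -i 's/r=55$/r=int(.09*im["fx"]\/abs(im["pose"][2][3]-z0-.03)*1.2)+8/' h.py
python3 - <<'E'
from h import *
import pickle
w=pickle.load(open('pics/w3.png.pkl','rb'));t=pickle.load(open('pics/t3.png.pkl','rb'))
f,e=fit(w,(.433,.0146,.397)); print(f,e)
for n,g in(('p1',(.41,.228,-.29)),('p3',(.6075,-.285,.22)),):
    try: print(n,fit(t,g))
    except Exception as x: print(n,x)
c=w['color'].copy()
cv2.polylines(c,[np.round(hull(w,PUN,*f,0)).astype(int)],1,(0,0,255),1)
cv2.imwrite('pics/w3v.png',cv2.resize(np.vstack([c,t['color']]),None,fx=.7,fy=.7))
E
```

```text
[0.428  0.0145 0.3928] 0.061
p1 (array([ 0.41  ,  0.2274, -0.29  ]), np.float64(0.076))
p3 (array([ 0.6078, -0.2849,  0.2247]), np.float64(0.09))
```

View pics/w3v.png

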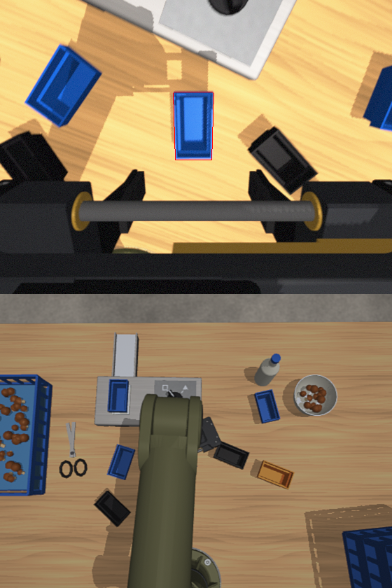

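The overlay outlines the punnet closely in the wrist view (upper half). In the top view the arm hides only that punnet, and the other two have not moved.

Run:
```python
from h import *
print(st()); go(.428,.0145,.064,.393)
```

```text
(array([0.43079975, 0.01030522, 0.25076259]), array([[ 9.21543565e-01,  3.88274962e-01, -1.11230092e-04],
       [ 3.88270338e-01, -9.21533916e-01, -4.62450716e-03],
       [-1.89808264e-03,  4.21849747e-03, -9.99989301e-01]]), np.float64(0.39875469382435297))
slide [ -0.6  -5.7 186.7] rot [0.004 0.002 0.006]
```

Emit:
send_rows --motion '[{"claw": 1,"slide": [-0.5,-5.7,45],"delta_rot": [0.004,0.002,0.006]},{"claw": 1,"slide": [-0.5,-5.7,90],"delta_rot": [0.004,0.002,0.006]},{"claw": 1,"slide": [-0.5,-5.7,130],"delta_rot": [0.004,0.002,0.006]},{"claw": 1,"slide": [-0.5,-5.7,165],"delta_rot": [0.004,0.002,0.006]},{"claw": 1,"slide": [-0.5,-5.7,187],"delta_rot": [0.004,0.002,0.006]}]' --grip_force 10

```text
time: 7.8
position: [0.4293, 0.0174, 0.061]
tool_rot: [-3.074, -0.618, 0.002]
ft_force: [-0.2, 0.4, -0.9]
grip_width: 1.001
grip_force: 0.0
```

Emit:
send_rows --motion '[{"claw": 1,"slide": [0,0,0],"delta_rot": [0,0,0]},{"claw": -1,"slide": [0,0,0],"delta_rot": [0,0,0]},{"claw": -1,"slide": [0,0,0],"delta_rot": [0,0,0]},{"claw": -1,"slide": [0,0,0],"delta_rot": [0,0,0]},{"claw": -1,"slide": [0,0,0],"delta_rot": [0,0,0]}]'

```text
time: 8.3
position: [0.431, 0.0173, 0.0649]
tool_rot: [-3.077, -0.618, -0.005]
ft_force: [0.0, -0.5, -0.6]
grip_width: 0.719
grip_force: 0.0
```

Run:
```python
from h import *
s=ctrl.get_state(); print(st(),s['grip_width'],s['grip_force'],s['ft_force'])
go(.428,.0145,.064,.393)
```

```text
(array([0.43102379, 0.0172631 , 0.06493941]), array([[ 0.92235324,  0.38634039,  0.00236631],
       [ 0.38633152, -0.92235341,  0.0034856 ],
       [ 0.0035292 , -0.00230078, -0.99999113]]), np.float64(0.39665359200433453)) 0.719444838671197 0.0 [ 0.03345804 -0.54866004 -0.60024021]
slide [-3.9  1.4  0.9] rot [-0.002 -0.004  0.004]
```

Emit:
send_rows --motion '[{"claw": -1,"slide": [0,0,0],"delta_rot": [0,0,0]},{"claw": -1,"slide": [0,0,0],"delta_rot": [0,0,0]},{"claw": -1,"slide": [0,0,0],"delta_rot": [0,0,0]}]'

```text
time: 8.6
position: [0.4301, 0.0174, 0.0641]
tool_rot: [-3.076, -0.619, -0.002]
ft_force: [0.1, -0.3, -0.4]
grip_width: 0.448
grip_force: 0.0
```

Emit:
send_rows --motion '[{"claw": -1,"slide": [0,0,-30],"delta_rot": [0,0,0]},{"claw": -1,"slide": [0,0,-70],"delta_rot": [0,0,0]},{"claw": -1,"slide": [0,0,-110],"delta_rot": [0,0,0]},{"claw": -1,"slide": [0,0,-150],"delta_rot": [0,0,0]},{"claw": -1,"slide": [0,0,-150],"delta_rot": [0,0,0]}]'

```text
time: 9.1
position: [0.4335, 0.0169, 0.2191]
tool_rot: [3.08, 0.619, 0.016]
ft_force: [0.9, -0.5, -0.4]
grip_width: 0.028
grip_force: 0.0
```

Run:
```python
from h import *
s=ctrl.get_state(); print(st(),s['grip_width'],s['grip_force'],s['ft_force'])
w=snap('wrist','w4.png')
cv2.imwrite('pics/w4v.png',w['color'])
go(.630,.231,.215,-.016)
```

```text
(array([0.43348139, 0.016863  , 0.21914479]), array([[ 0.92226197,  0.38643787,  0.0099309 ],
       [ 0.38643929, -0.92231298,  0.00185358],
       [ 0.0098757 ,  0.00212821, -0.99994897]]), np.float64(0.39678826213151663)) 0.0278966094120146 0.0 [ 0.86683543 -0.53507664 -0.42744175]
slide [ 265.5 -121.1    3.1] rot [-0.001 -0.006  0.413]
```

View pics/w4v.png

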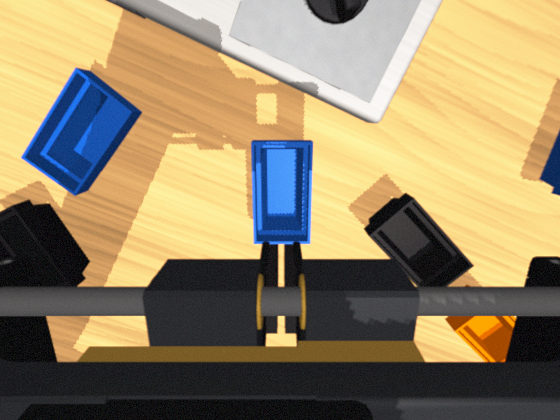

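The fingers closed on nothing: the punnet is still on the table at (282,190) in this view. I'll re-measure before the next try.

Run:
```python
from h import *
import pickle
w=pickle.load(open('pics/w4.png.pkl','rb'))
print(fit(w,(.43,.0145,.39)),fit(w,(.48,.03,.39)), w['pose'].round(3))
p,M,_=st(); print('tips px',w2px(w,p+M@[0,0,.022]),'tcp px',w2px(w,p))
for n in('t0','t3'):
  t=pickle.load(open(f'pics/{n}.png.pkl','rb'));print(w2px(t,(.43,.0145,.06)))
w=pickle.load(open('pics/w1.png.pkl','rb')); 
print('w3',np.round(pickle.load(open('pics/w3.png.pkl','rb'))['pose'],3))
print(px2w(pickle.load(open('pics/w4.png.pkl','rb')),282,190,.03),px2w(pickle.load(open('pics/w4.png.pkl','rb')),282,242,.06),px2w(pickle.load(open('pics/w4.png.pkl','rb')),282,141,.06))
```

```text
(array([0.4297, 0.0145, 0.3924]), np.float64(0.04)) (array([0.4296, 0.0144, 0.402 ]), np.float64(0.04)) [[ 0.386 -0.885 -0.261  0.507]
 [-0.922 -0.37  -0.112  0.048]
 [ 0.002  0.284 -0.959  0.382]
 [ 0.     0.     0.     1.   ]]
tips px (np.float64(280.45707737753503), np.float64(244.68672890154107)) tcp px (np.float64(280.5126060789213), np.float64(260.2825947122665))
(np.float64(260.39768784329027), np.float64(230.81939092346798))
(np.float64(260.39768784329027), np.float64(230.81939092346798))
w3 [[ 0.386 -0.881 -0.272  0.504]
 [-0.923 -0.368 -0.117  0.042]
 [ 0.003  0.297 -0.955  0.412]
 [ 0.     0.     0.     1.   ]]
[0.42920811 0.01354017 0.03      ] [ 0.38221491 -0.00601144  0.06      ] [0.48182454 0.03583672 0.06      ]
```

Run:
```python
from h import *
import pickle
L=lambda n:pickle.load(open(f'pics/{n}.png.pkl','rb'))
t,s,w3,w4=L('t0'),L('s0'),L('w3'),L('w4')
for nm,g,zz in(('p2',(.430,.0145,.393),(0,.01,.02,-.01)),('p1',(.41,.228,-.29),(0,.02)),('p3',(.607,-.285,.22),(0,.02)),('p0',(.632,.233,-.015),(.05,.06))):
  for z in zz:
    print(nm,z,*[fit(i,g,z) for i in((t,s,w3,w4) if nm=='p2' else (t,s))])
c=cv2.resize(w4['color'][125:265,215:350],None,fx=4,fy=4,interpolation=cv2.INTER_CUBIC)
cv2.imwrite('pics/w4c.png',c)
```

```text
p2 0 (array([0.4329, 0.0149, 0.4031]), np.float64(0.068)) (array([0.4311, 0.0134, 0.3724]), np.float64(0.08)) (array([0.4289, 0.015 , 0.396 ]), np.float64(0.061)) (array([0.4298, 0.0147, 0.3994]), np.float64(0.04))
p2 0.01 (array([0.4313, 0.0142, 0.398 ]), np.float64(0.084)) (array([0.4382, 0.0103, 0.3724]), np.float64(0.096)) (array([0.4284, 0.0155, 0.3773]), np.float64(0.108)) (array([0.4301, 0.0155, 0.3968]), np.float64(0.093))
p2 0.02 (array([0.4306, 0.014 , 0.4034]), np.float64(0.099)) (array([0.4448, 0.0074, 0.3433]), np.float64(0.115)) (array([0.43  , 0.0161, 0.3996]), np.float64(0.157)) (array([0.432 , 0.0141, 0.4114]), np.float64(0.147))
p2 -0.01 (array([0.4337, 0.0149, 0.3967]), np.float64(0.054)) (array([0.424 , 0.0163, 0.3795]), np.float64(0.066)) (array([0.4272, 0.0144, 0.3978]), np.float64(0.022)) (array([0.4283, 0.0138, 0.3967]), np.float64(0.024))
p1 0 (array([ 0.4108,  0.227 , -0.2918]), np.float64(0.075)) (array([ 0.4088,  0.2262, -0.3291]), np.float64(0.092))
p1 0.02 (array([ 0.4091,  0.2225, -0.2749]), np.float64(0.109)) (array([ 0.4229,  0.2153, -0.336 ]), np.float64(0.129))
p3 0 (array([ 0.6077, -0.2854,  0.2215]), np.float64(0.088)) (array([ 0.6073, -0.2852,  0.1931]), np.float64(0.12))
p3 0.02 (array([ 0.6034, -0.2794,  0.2069]), np.float64(0.123)) (array([ 0.6185, -0.284 ,  0.1855]), np.float64(0.129))
p0 0.05 (array([ 0.6337,  0.234 , -0.0218]), np.float64(0.077)) (array([ 0.6294,  0.2337, -0.0514]), np.float64(0.077))
p0 0.06 (array([ 0.6297,  0.2314, -0.0133]), np.float64(0.091)) (array([ 0.6346,  0.2279, -0.0535]), np.float64(0.098))
```

View pics/w4c.png

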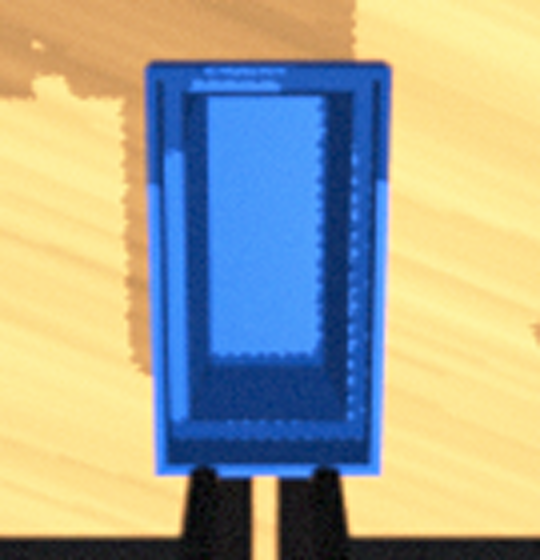

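The fits from several cameras agree on (0.430, 0.0146), z = 0 and yaw 0.397. I'll retry, checking the width in small steps.

Emit:
send_rows --motion '[{"claw": 1,"slide": [0,0,0],"delta_rot": [0,0,0]},{"claw": 1,"slide": [0,0,0],"delta_rot": [0,0,0]},{"claw": 1,"slide": [0,0,0],"delta_rot": [0,0,0]},{"claw": 1,"slide": [0,0,0],"delta_rot": [0,0,0]},{"claw": 1,"slide": [0,0,0],"delta_rot": [0,0,0]}]'

```text
time: 9.65
position: [0.4298, 0.0169, 0.2134]
tool_rot: [-3.075, -0.618, -0.0]
ft_force: [-1.2, -0.1, -0.1]
grip_width: 0.387
grip_force: 0.0
```

Emit:
send_rows --motion '[{"claw": 1,"slide": [0,0,0],"delta_rot": [0,0,0]},{"claw": 1,"slide": [0,0,0],"delta_rot": [0,0,0]},{"claw": 1,"slide": [0,0,0],"delta_rot": [0,0,0]},{"claw": 1,"slide": [0,0,0],"delta_rot": [0,0,0]},{"claw": 1,"slide": [0,0,0],"delta_rot": [0,0,0]}]'

```text
time: 10.15
position: [0.43, 0.0168, 0.2139]
tool_rot: [-3.076, -0.618, -0.002]
ft_force: [-0.3, -0.2, 1.0]
grip_width: 0.848
grip_force: 0.0
```

Run:
```python
from h import *
print(st()); go(.430,.0146,.062,.397)
s=ctrl.get_state(); print(s['grip_width'],s['joint_positions'].round(3))
w=snap('wrist','w5.png'); print(fit(w,(.43,.0145,.39)))
```

```text
(array([0.43004135, 0.01681419, 0.21394978]), array([[ 9.22309003e-01,  3.86453109e-01,  3.11984623e-04],
       [ 3.86448325e-01, -9.22301054e-01,  4.29631659e-03],
       [ 1.94806865e-03, -3.84196554e-03, -9.99990722e-01]]), np.float64(0.39677842325744517))
slide [ -1.2   2.6 151.9] rot [-0.004 -0.002 -0.   ]
0.848290741241834 [ 0.792 -0.169 -0.792  1.945 -0.129  1.318 -1.135]
(array([0.4311, 0.0149, 0.4014]), np.float64(0.04))
```

Emit:
send_rows --motion '[{"claw": 1,"slide": [-1,2.5,40],"delta_rot": [-0.004,-0.002,0]},{"claw": 1,"slide": [-1,2.5,80],"delta_rot": [-0.004,-0.002,0]},{"claw": 1,"slide": [-1,2.5,115],"delta_rot": [-0.004,-0.002,0]},{"claw": 1,"slide": [-1,2.5,140],"delta_rot": [-0.004,-0.002,0]},{"claw": 1,"slide": [-1,2.5,152],"delta_rot": [-0.004,-0.002,0]}]'

```text
time: 10.7
position: [0.4284, 0.015, 0.0598]
tool_rot: [-3.078, -0.619, 0.005]
ft_force: [-0.3, -0.5, -0.5]
grip_width: 0.999
grip_force: 0.0
```

Emit:
send_rows --motion '[{"claw": -1,"slide": [0,0,0],"delta_rot": [0,0,0]},{"claw": -1,"slide": [0,0,0],"delta_rot": [0,0,0]},{"claw": -1,"slide": [0,0,0],"delta_rot": [0,0,0]},{"claw": -1,"slide": [0,0,0],"delta_rot": [0,0,0]}]'

```text
time: 11.1
position: [0.4313, 0.0147, 0.0631]
tool_rot: [3.079, 0.619, 0.003]
ft_force: [-0.1, 0.3, 0.3]
grip_width: 0.719
grip_force: 0.0
```

Emit:
send_rows --motion '[{"claw": -1,"slide": [0,0,0],"delta_rot": [0,0,0]},{"claw": -1,"slide": [0,0,0],"delta_rot": [0,0,0]}]'

```text
time: 11.3
position: [0.4305, 0.0147, 0.0624]
tool_rot: [3.079, 0.619, 0.001]
ft_force: [-0.1, -0.7, -0.7]
grip_width: 0.538
grip_force: 0.0
```

Run:
```python
from h import *
print(st()); 
s=ctrl.get_state(); print(s['grip_width'],s['grip_force'],s['ft_force'])
w=snap('wrist','w6.png'); print(w2px(w,(.43,.0146,.06)))
cv2.imwrite('pics/w6v.png',w['color'])
```

```text
(array([0.43046685, 0.01468213, 0.0623532 ]), array([[ 9.22346968e-01,  3.86361691e-01,  8.44991148e-04],
       [ 3.86362201e-01, -9.22346975e-01, -5.54688308e-04],
       [ 5.65064717e-04,  8.38087719e-04, -9.99999489e-01]]), np.float64(0.3966843192810443))
0.5381343017234428 0.0 [-0.10313874 -0.69210779 -0.71871814]
(np.float64(281.2869061674203), np.float64(258.84998481728724))
```

View pics/w6v.png

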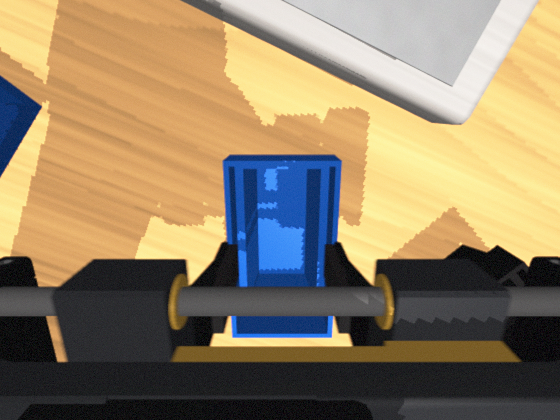

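Run:
```python
from h import *
import pickle
w=pickle.load(open('pics/w6.png.pkl','rb'))
p,M,_=st()
for d in(.0235,.031):
  for z in(.022,.003,-.03):
    print(d,z,[np.round(w2px(w,p+M@[xx,s*d,z]),1) for s in(-1,1) for xx in(.0095,-.0095)])
for z in(.06,.036): print(np.round(hull(w,PUN,.4305,.0146,.397,0)[:,0],0).tolist())
s=ctrl.get_state(); print(s['grip_width'],s['time'])
```

```text
0.0235 0.022 [array([243.3, 230. ]), array([244.3, 257.9]), array([319.3, 230. ]), array([318.3, 257.9])]
0.0235 0.003 [array([239.5, 242.3]), array([240.7, 272.6]), array([323.2, 242.3]), array([321.9, 272.6])]
0.0235 -0.03 [array([230.7, 270.8]), array([232.5, 306.3]), array([332.3, 270.8]), array([330.4, 306.3])]
0.031 0.022 [array([231.1, 230. ]), array([232.5, 257.9]), array([331.4, 230. ]), array([330.1, 257.9])]
0.031 0.003 [array([226.1, 242.3]), array([227.8, 272.6]), array([336.6, 242.3]), array([334.9, 272.6])]
0.031 -0.03 [array([214.5, 270.8]), array([216.9, 306.4]), array([348.5, 270.8]), array([346.1, 306.3])]
[[342.0, 161.0], [332.0, 339.0], [231.0, 339.0], [222.0, 161.0], [229.0, 155.0], [334.0, 155.0]]
[[342.0, 161.0], [332.0, 339.0], [231.0, 339.0], [222.0, 161.0], [229.0, 155.0], [334.0, 155.0]]
0.4927873512734663 11.35
```

Emit:
send_rows --motion '[{"claw": -1,"slide": [0,0,0],"delta_rot": [0,0,0]}]'

```text
time: 11.45
position: [0.4302, 0.0147, 0.062]
tool_rot: [3.08, 0.619, 0.0]
ft_force: [-0.0, -0.3, -1.4]
grip_width: 0.401
grip_force: 0.0
```

Run:
```python
from h import *
w=snap('wrist','w7.png'); print(ctrl.get_state()['grip_width'])
cv2.imwrite('pics/w7v.png',cv2.resize(w['color'][140:350,180:400],None,fx=2.7,fy=2.7))
```

```text
0.3546711590061953
```

View pics/w7v.png

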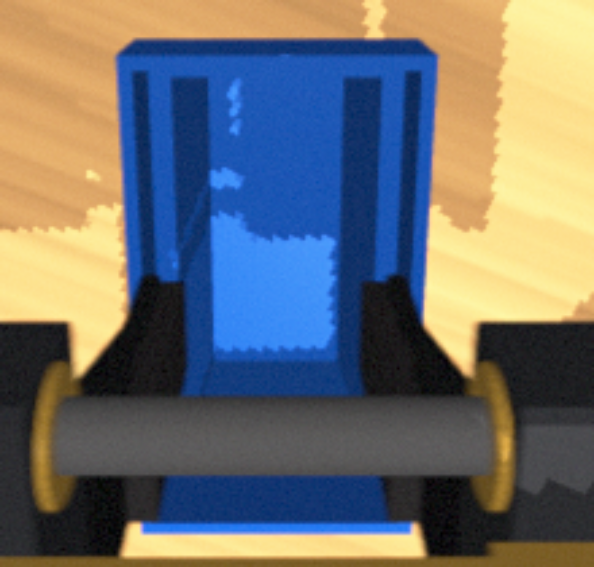

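Run:
```python
from h import *
import pickle
L=lambda n:pickle.load(open(f'pics/{n}.png.pkl','rb'))
t,s=L('t0'),L('s0')
for z in(-.005,-.01,-.015,-.02,-.025,-.03):
    print(z,*[(n,*fit(L(n),(.43,.0146,.397),z)) for n in('w3','w4','w5')])
w=L('w4')
print(w['color'][150:250:1,282].tolist()[0:6])
```

```text
-0.005 ('w3', array([0.4278, 0.0145, 0.3987]), np.float64(0.038)) ('w4', array([0.429 , 0.0143, 0.3958]), np.float64(0.022)) ('w5', array([0.4301, 0.0144, 0.3974]), np.float64(0.02))
-0.01 ('w3', array([0.4273, 0.0143, 0.3972]), np.float64(0.022)) ('w4', array([0.4283, 0.0138, 0.396 ]), np.float64(0.024)) ('w5', array([0.4292, 0.014 , 0.3957]), np.float64(0.023))
-0.015 ('w3', array([0.4261, 0.014 , 0.3947]), np.float64(0.022)) ('w4', array([0.4279, 0.0137, 0.3966]), np.float64(0.045)) ('w5', array([0.4281, 0.0136, 0.3948]), np.float64(0.046))
-0.02 ('w3', array([0.4255, 0.0137, 0.3949]), np.float64(0.041)) ('w4', array([0.4276, 0.0135, 0.3948]), np.float64(0.07)) ('w5', array([0.4283, 0.0135, 0.401 ]), np.float64(0.074))
-0.025 ('w3', array([0.425 , 0.0139, 0.4016]), np.float64(0.066)) ('w4', array([0.4263, 0.0132, 0.3957]), np.float64(0.101)) ('w5', array([0.428 , 0.0134, 0.3934]), np.float64(0.103))
-0.03 ('w3', array([0.4244, 0.0134, 0.411 ]), np.float64(0.093)) ('w4', array([0.4267, 0.0133, 0.4079]), np.float64(0.13)) ('w5', array([0.4265, 0.0134, 0.4051]), np.float64(0.135))
[[250, 151, 75], [250, 152, 73], [250, 152, 75], [249, 151, 70], [250, 155, 80], [249, 152, 73]]
```

Emit:
send_rows --motion '[{"claw": 1,"slide": [0,0,0],"delta_rot": [0,0,0]},{"claw": 1,"slide": [0,0,0],"delta_rot": [0,0,0]},{"claw": 1,"slide": [0,0,0],"delta_rot": [0,0,0]},{"claw": 1,"slide": [0,0,0],"delta_rot": [0,0,0]},{"claw": 1,"slide": [0,0,0],"delta_rot": [0,0,0]}]'

```text
time: 12.0
position: [0.4301, 0.0148, 0.0619]
tool_rot: [3.08, 0.619, -0.0]
ft_force: [0.2, 0.2, 0.3]
grip_width: 0.724
grip_force: 0.0
```

Emit:
send_rows --motion '[{"claw": 1,"slide": [0,0,0],"delta_rot": [0,0,0]},{"claw": 1,"slide": [0,0,0],"delta_rot": [0,0,0]},{"claw": 1,"slide": [0,0,0],"delta_rot": [0,0,0]},{"claw": 1,"slide": [0,0,5],"delta_rot": [0,0,0]},{"claw": 1,"slide": [0,0,10],"delta_rot": [0,0,0]}]'

```text
time: 12.5
position: [0.4302, 0.0147, 0.0516]
tool_rot: [3.08, 0.619, 0.0]
ft_force: [-0.1, -0.1, 0.3]
grip_width: 0.992
grip_force: 0.0
```

Emit:
send_rows --motion '[{"claw": -1,"slide": [0,0,0],"delta_rot": [0,0,0]},{"claw": -1,"slide": [0,0,0],"delta_rot": [0,0,0]},{"claw": -1,"slide": [0,0,0],"delta_rot": [0,0,0]},{"claw": -1,"slide": [0,0,0],"delta_rot": [0,0,0]},{"claw": -1,"slide": [0,0,0],"delta_rot": [0,0,0]}]'

```text
time: 13.0
position: [0.4303, 0.0148, 0.0521]
tool_rot: [3.08, 0.619, 0.001]
ft_force: [0.1, -0.0, 0.3]
grip_width: 0.711
grip_force: 10.0
```

Emit:
send_rows --motion '[{"claw": -1,"slide": [0,0,0],"delta_rot": [0,0,0]},{"claw": -1,"slide": [0,0,0],"delta_rot": [0,0,0]}]'

```text
time: 13.2
position: [0.4303, 0.0148, 0.052]
tool_rot: [3.08, 0.619, 0.0]
ft_force: [0.6, 0.1, 0.3]
grip_width: 0.71
grip_force: 10.0
```

At TCP z = 0.062 the fingertips were still above the rim, and at 0.052 they grip. So the real tips sit about 20 mm higher than nominal. I'll re-grip 8 mm deeper.

Emit:
send_rows --motion '[{"claw": 0.8,"slide": [0,0,0],"delta_rot": [0,0,0]},{"claw": 0.8,"slide": [0,0,0],"delta_rot": [0,0,0]},{"claw": 0.8,"slide": [0,0,4],"delta_rot": [0,0,0]},{"claw": -1,"slide": [0,0,8],"delta_rot": [0,0,0]},{"claw": -1,"slide": [0,0,8],"delta_rot": [0,0,0]}]' --grip_force 15

```text
time: 13.7
position: [0.4294, 0.0148, 0.0432]
tool_rot: [-3.079, -0.619, 0.002]
ft_force: [-0.2, 0.7, -0.4]
grip_width: 0.792
grip_force: 0.0
```

Emit:
send_rows --motion '[{"claw": -1,"slide": [0,0,0],"delta_rot": [0,0,0]},{"claw": -1,"slide": [0,0,0],"delta_rot": [0,0,0]},{"claw": -1,"slide": [0,0,0],"delta_rot": [0,0,0]}]'

```text
time: 14.0
position: [0.4301, 0.0148, 0.0439]
tool_rot: [3.08, 0.619, -0.0]
ft_force: [0.3, -0.6, -0.7]
grip_width: 0.712
grip_force: 15.0
```

Emit:
send_rows --motion '[{"claw": -1,"slide": [0,0,-30],"delta_rot": [0,0,0]},{"claw": -1,"slide": [0,0,-70],"delta_rot": [0,0,0]},{"claw": -1,"slide": [0,0,-110],"delta_rot": [0,0,0]},{"claw": -1,"slide": [0,0,-150],"delta_rot": [0,0,0]},{"claw": -1,"slide": [0,0,-170],"delta_rot": [0,0,0]}]'

```text
time: 14.5
position: [0.4317, 0.0149, 0.2175]
tool_rot: [3.077, 0.619, 0.007]
ft_force: [1.2, 0.1, -1.3]
grip_width: 0.709
grip_force: 15.0
```

Emit:
send_rows --motion '[{"claw": -1,"slide": [0,0,0],"delta_rot": [0,0,0]}]'

```text
time: 14.6
position: [0.4323, 0.0148, 0.2171]
tool_rot: [3.077, 0.618, 0.009]
ft_force: [-1.4, 0.4, -0.9]
grip_width: 0.711
grip_force: 15.0
```

Run:
```python
from h import *
s=ctrl.get_state();p,M,y=st(); print(p,y,s['grip_width'],s['grip_force'],s['ft_force'])
w=snap('wrist','w8.png')
for dz in(-.04,-.045,-.05,-.055): print(dz,fit(w,(p[0],p[1],y),p[2]+dz))
go(.630,.231,.215,-.016)
cv2.imwrite('pics/w8v.png',w['color'])
```

```text
[0.43228223 0.01476507 0.21708878] 0.3966978714098069 0.7106661318968881 14.998199343681335 [-1.35314515  0.41051793 -0.94052932]
-0.04 (array([0.4335, 0.0156, 0.3911]), np.float64(0.38))
-0.045 (array([0.4327, 0.0154, 0.3979]), np.float64(0.35))
-0.05 (array([0.4324, 0.0153, 0.3985]), np.float64(0.346))
-0.055 (array([0.433 , 0.0146, 0.444 ]), np.float64(0.353))
slide [ 267.1 -122.5    0.3] rot [ 0.002 -0.002  0.413]
```

View pics/w8v.png

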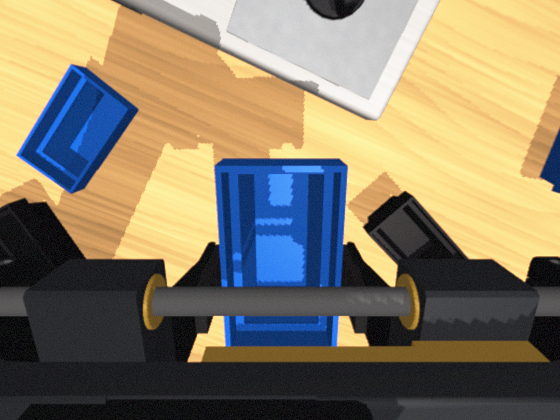

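The punnet is held level: its rim runs across (218–346,160) and both fingers bear on it. Next I carry it over the cradle.

Emit:
send_rows --motion '[{"claw": -1,"slide": [36,-17,0],"delta_rot": [0,0,0.05]},{"claw": -1,"slide": [74,-34,0],"delta_rot": [0,0,0.13]},{"claw": -1,"slide": [112,-52,0],"delta_rot": [0,0,0.21]},{"claw": -1,"slide": [150,-70,0],"delta_rot": [0,0,0.29]},{"claw": -1,"slide": [188,-87,0],"delta_rot": [0,0,0.36]}]'

```text
time: 15.15
position: [0.5702, 0.1685, 0.2114]
tool_rot: [-3.141, -0.052, 0.006]
ft_force: [0.6, -1.2, 1.0]
grip_width: 0.712
grip_force: 15.0
```

Run:
```python
from h import *
s=ctrl.get_state();p,M,y=st(); print(p,y); go(.631,.2325,.20,-.016)
```

```text
[0.57016622 0.16853347 0.21143809] 0.03322088084415987
slide [ 63.  -61.9  11.2] rot [-0.     0.004  0.049]
```

Emit:
send_rows --motion '[{"claw": -1,"slide": [30,-30,0],"delta_rot": [0,0,0.03]},{"claw": -1,"slide": [55,-55,0],"delta_rot": [0,0.002,0.049]},{"claw": -1,"slide": [63,-62,5],"delta_rot": [0,0.003,0.049]},{"claw": -1,"slide": [63,-62,10],"delta_rot": [0,0.003,0.049]},{"claw": -1,"slide": [63,-62,10],"delta_rot": [0,0.003,0.049]}]'

```text
time: 15.65
position: [0.6291, 0.2309, 0.2015]
tool_rot: [3.14, -0.018, -0.001]
ft_force: [-0.4, -1.1, -0.4]
grip_width: 0.71
grip_force: 15.0
```

Run:
```python
from h import *
s=ctrl.get_state();p,M,y=st(); print(p,y,M[:,2],s['grip_width']); go(.631,.2325,.140,-.016)
w=snap('wrist','w9.png'); t=snap('top','t9.png')
print([np.round(w2px(w,(.631+a,.2325+b,.11))) for a in(.055,-.055) for b in(.031,-.031)])
cv2.imwrite('pics/w9v.png',w['color'])
```

```text
[0.62913896 0.23088575 0.20151368] -0.011653863195346332 [-8.97440841e-04 -1.93100572e-03 -9.99997733e-01] 0.7101373760644856
slide [ 1.9 -1.8 61.5] rot [0.002 0.001 0.004]
[array([239., 141.]), array([318., 140.]), array([245., 268.]), array([315., 267.])]
```

View pics/w9v.png

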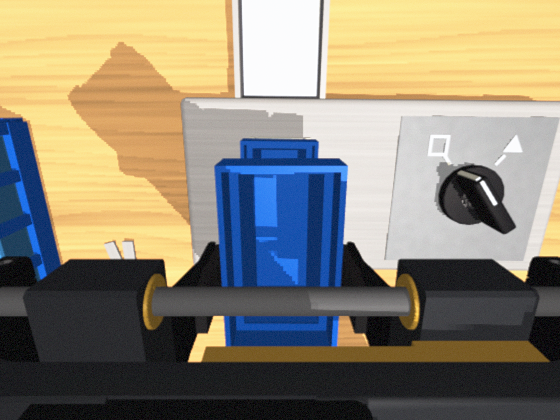

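The wrist view shows punnet_0's back rim edge at (241–318,140), as predicted within 1–2 px, and the selector pointing at the LOAD outline. I lower the punnet.

Emit:
send_rows --motion '[{"claw": -1,"slide": [2,-1.5,25],"delta_rot": [0.002,0.001,0.004]},{"claw": -1,"slide": [2,-1.5,45],"delta_rot": [0.002,0.001,0.004]},{"claw": -1,"slide": [2,-1.5,60],"delta_rot": [0.002,0.001,0.004]},{"claw": -1,"slide": [2,-1.5,70],"delta_rot": [0.002,0.001,0.004]},{"claw": -1,"slide": [2,-1.5,76],"delta_rot": [0.002,0.001,0.004]}]'

```text
time: 16.25
position: [0.6325, 0.2327, 0.1275]
tool_rot: [-3.14, 0.027, -0.005]
ft_force: [-2.3, -0.4, 0.9]
grip_width: 0.713
grip_force: 15.0
```

Emit:
send_rows --motion '[{"claw": -1,"slide": [0,0,3],"delta_rot": [0,0,0]},{"claw": -1,"slide": [0,0,6],"delta_rot": [0,0,0]},{"claw": -1,"slide": [0,0,7],"delta_rot": [0,0,0]},{"claw": -1,"slide": [0,0,7],"delta_rot": [0,0,0]}]'

```text
time: 16.65
position: [0.6324, 0.2339, 0.1214]
tool_rot: [-3.14, 0.025, -0.005]
ft_force: [-3.1, 0.4, 3.1]
grip_width: 0.713
grip_force: 15.0
```

Run:
```python
from h import *
s=ctrl.get_state();p,M,y=st(); print(p,y,s['grip_width'],s['ft_force'],s['torque']); go(.631,.2325,.118,-.016)
```

```text
[0.63238335 0.23385051 0.12142699] -0.015782634354170103 0.7130761209353235 [-3.07399668  0.40966106  3.10981888] [-0.10357533  0.97605896 -0.01846634]
slide [-1.4  1.4  3.4] rot [-0.002 -0.003  0.   ]
```

Emit:
send_rows --motion '[{"claw": -1,"slide": [-1.5,0,0],"delta_rot": [0,0,0]},{"claw": -1,"slide": [-1.5,0,1.5],"delta_rot": [0,0,0]},{"claw": -1,"slide": [-1.5,0,1.5],"delta_rot": [0,0,0]}]'

```text
time: 16.95
position: [0.6313, 0.2337, 0.1194]
tool_rot: [-3.139, 0.025, -0.006]
ft_force: [-0.9, -0.5, 2.3]
grip_width: 0.708
grip_force: 15.0
```

Emit:
send_rows --motion '[{"claw": 1,"slide": [0,0,0],"delta_rot": [0,0,0]},{"claw": 1,"slide": [0,0,0],"delta_rot": [0,0,0]},{"claw": 1,"slide": [0,0,0],"delta_rot": [0,0,0]},{"claw": 1,"slide": [0,0,-5],"delta_rot": [0,0,0]},{"claw": 1,"slide": [0,0,-30],"delta_rot": [0,0,0]}]'

```text
time: 17.45
position: [0.6298, 0.2322, 0.147]
tool_rot: [-3.141, 0.025, 0.001]
ft_force: [0.1, -0.2, -0.2]
grip_width: 0.98
grip_force: 0.0
```

Emit:
send_rows --motion '[{"claw": 1,"slide": [0,0,-45],"delta_rot": [0,0,0]},{"claw": 1,"slide": [0,0,-90],"delta_rot": [0,0,0]},{"claw": 1,"slide": [0,0,-120],"delta_rot": [0,0,0]},{"claw": 1,"slide": [0,0,-120],"delta_rot": [0,0,0]}]'

```text
time: 17.85
position: [0.6326, 0.235, 0.2756]
tool_rot: [-3.136, 0.025, -0.02]
ft_force: [0.2, 0.2, -0.5]
grip_width: 0.999
grip_force: 0.0
```

Run:
```python
from h import *
s=ctrl.get_state();p,M,y=st(); print(p,y,s['ft_force'],s['time'])
w=snap('wrist','w10.png')
RIM=np.array(rect(.110,.062,.060)+rect(.110,.062,.036))
for z in(.064,.069,.074,.079,.084): print(z,fit(w,(.631,.2325,-.016),z))
c=w['color'].copy(); 
for p in rect(.110,.062,.06)+rect(.110,.062,.036): 
    q=w2px(w,(.631+p[0],.2325+p[1],.074+p[2])); cv2.circle(c,(int(q[0]),int(q[1])),1,(0,0,255),-1)
u,v=w2px(w,(.631,.2325,.134)); u,v=int(u),int(v); cv2.imwrite('pics/w10v.png',cv2.resize(c[max(v-100,0):v+100,max(u-110,0):u+110],None,fx=2.7,fy=2.7))
g=(.410,.227); go(*g,.22,-.29); go(*g,.22,-.29+np.pi)
```

```text
[0.63260466 0.23503121 0.27564869] -0.01625491634263638 [ 0.18097945  0.17156139 -0.49711003] 17.85
0.064 (array([ 0.6293,  0.2336, -0.0197]), np.float64(0.036))
0.069 (array([ 0.63  ,  0.2336, -0.0196]), np.float64(0.019))
0.074 (array([ 0.6311,  0.2338, -0.0215]), np.float64(0.028))
0.079 (array([ 0.6325,  0.2338, -0.0148]), np.float64(0.055))
0.084 (array([ 0.6325,  0.2334, -0.0218]), np.float64(0.083))
slide [-222.1   11.    50.6] rot [-0.005 -0.008  0.274]
slide [-222.1   11.    50.6] rot [ 0.012 -0.008 -2.868]
```

View pics/w10v.png

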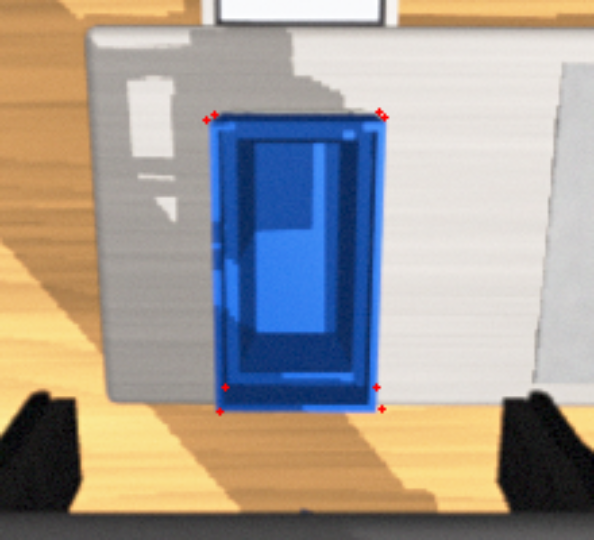

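The fit centres at (0.631, 0.2335), and its height (about 0.071, with the roughly −5 mm bias seen before) matches one nesting step. The first punnet is nested squarely. Next is the punnet at (0.410, 0.227).

Emit:
send_rows --motion '[{"claw": 1,"slide": [-46,2,10],"delta_rot": [-0.001,-0.002,0.06]},{"claw": 1,"slide": [-92,4,20],"delta_rot": [-0.002,-0.004,0.12]},{"claw": 1,"slide": [-138,6,30],"delta_rot": [-0.003,-0.006,0.18]},{"claw": 1,"slide": [-182,9,40],"delta_rot": [-0.005,-0.008,0.24]},{"claw": 1,"slide": [-222,11,50],"delta_rot": [-0.005,-0.008,0.274]}]'

```text
time: 18.4
position: [0.4062, 0.2253, 0.2163]
tool_rot: [3.105, -0.458, -0.012]
ft_force: [-0.7, -0.1, 0.6]
grip_width: 1.001
grip_force: 0.0
```

Emit:
send_rows --motion '[{"claw": 1,"slide": [0,0,0],"delta_rot": [0,0,0]},{"claw": 1,"slide": [0,0,0],"delta_rot": [0,0,0]}]'

```text
time: 18.6
position: [0.4083, 0.2248, 0.218]
tool_rot: [3.103, -0.454, -0.003]
ft_force: [0.4, -0.6, 0.4]
grip_width: 1.0
grip_force: 0.0
```

Run:
```python
from h import *
s=ctrl.get_state();p,M,y=st(); print(p,y,s['joint_positions'].round(2))
w=snap('wrist','w11.png')
for z in(-.01,-.005,0): print(fit(w,(.410,.227,-.29),z))
f=fit(w,(.410,.227,-.29),-.005)[0]; go(f[0],f[1],.044,f[2])
```

```text
[0.40834075 0.22479621 0.21799067] -0.29060744416103906 [ 0.54 -0.06 -1.05  1.86 -0.05  1.32 -2.35]
(array([ 0.4065,  0.2283, -0.3053]), np.float64(0.026))
(array([ 0.4076,  0.228 , -0.3044]), np.float64(0.02))
(array([ 0.4088,  0.2277, -0.3006]), np.float64(0.036))
slide [ -2.1  -2.9 174.4] rot [0.004 0.002 0.013]
```

Emit:
send_rows --motion '[{"claw": 1,"slide": [-1.5,-3,45],"delta_rot": [0.004,0.002,0.013]},{"claw": 1,"slide": [-1.5,-3,90],"delta_rot": [0.004,0.002,0.013]},{"claw": 1,"slide": [-1.5,-3,130],"delta_rot": [0.004,0.002,0.013]},{"claw": 1,"slide": [-1.5,-3,160],"delta_rot": [0.004,0.002,0.013]},{"claw": 1,"slide": [-1.5,-3,174],"delta_rot": [0.004,0.002,0.013]}]'

```text
time: 19.15
position: [0.4062, 0.2288, 0.0412]
tool_rot: [-3.103, 0.474, 0.014]
ft_force: [1.2, 0.3, 0.3]
grip_width: 1.003
grip_force: 0.0
```

Emit:
send_rows --motion '[{"claw": 1,"slide": [0,0,0],"delta_rot": [0,0,0]},{"claw": -1,"slide": [0,0,0],"delta_rot": [0,0,0]},{"claw": -1,"slide": [0,0,0],"delta_rot": [0,0,0]},{"claw": -1,"slide": [0,0,0],"delta_rot": [0,0,0]},{"claw": -1,"slide": [0,0,0],"delta_rot": [0,0,0]}]'

```text
time: 19.65
position: [0.4083, 0.2289, 0.0455]
tool_rot: [-3.104, 0.475, -0.001]
ft_force: [-0.1, -0.7, 0.0]
grip_width: 0.723
grip_force: 0.4
```

Emit:
send_rows --motion '[{"claw": -1,"slide": [0,0,0],"delta_rot": [0,0,0]},{"claw": -1,"slide": [0,0,0],"delta_rot": [0,0,0]},{"claw": -1,"slide": [0,0,0],"delta_rot": [0,0,0]}]'

```text
time: 19.95
position: [0.4082, 0.2288, 0.0454]
tool_rot: [-3.105, 0.475, 0.0]
ft_force: [-1.8, -0.8, 7.6]
grip_width: 0.715
grip_force: 15.0
```

Run:
```python
from h import *
s=ctrl.get_state();p,M,y=st(); print(p,y,M[:,2],s['grip_width'],s['grip_force'],s['ft_force'])
```

```text
[0.40824316 0.22884707 0.04541522] -0.3034991738062042 [ 4.41209386e-05  9.86251020e-04 -9.99999513e-01] 0.7145901016571419 15.001835525035858 [-1.77860568 -0.78521033  7.55868084]
```

Emit:
send_rows --motion '[{"claw": -1,"slide": [0,0,-30],"delta_rot": [0,0,0]},{"claw": -1,"slide": [0,0,-75],"delta_rot": [0,0,0]},{"claw": -1,"slide": [0,0,-120],"delta_rot": [0,0,0]},{"claw": -1,"slide": [0,0,-165],"delta_rot": [0,0,0]},{"claw": -1,"slide": [0,0,-200],"delta_rot": [0,0,0]}]'

```text
time: 20.45
position: [0.4079, 0.229, 0.2471]
tool_rot: [-3.105, 0.474, -0.002]
ft_force: [0.3, -0.1, 0.3]
grip_width: 0.71
grip_force: 15.0
```

Emit:
send_rows --motion '[{"claw": -1,"slide": [0,0,0],"delta_rot": [0,0,0]}]'

```text
time: 20.55
position: [0.4103, 0.23, 0.2491]
tool_rot: [-3.102, 0.474, -0.011]
ft_force: [0.7, -0.1, -1.6]
grip_width: 0.707
grip_force: 15.0
```

Run:
```python
from h import *
s=ctrl.get_state();p,M,y=st(); print(p,y,M[:,2],s['grip_width'],s['grip_force'],s['ft_force']); go(.631,.2333,.24,-.016)
```

```text
[0.41031892 0.23000329 0.24909829] -0.3034842886346251 [ 0.00764796  0.00226843 -0.99996818] 0.7068061425725582 14.99942198395729 [ 0.68638824 -0.06263172 -1.57369577]
slide [209.5 -69.   10.8] rot [-0.003 -0.007 -0.287]
```

Emit:
send_rows --motion '[{"claw": -1,"slide": [40,-13,0],"delta_rot": [0,0,-0.05]},{"claw": -1,"slide": [82,-27,0],"delta_rot": [0,0,-0.11]},{"claw": -1,"slide": [124,-41,0],"delta_rot": [0,0,-0.17]},{"claw": -1,"slide": [166,-55,2],"delta_rot": [0,0,-0.23]},{"claw": -1,"slide": [205,-68,4],"delta_rot": [0,0,-0.287]}]'

```text
time: 21.05
position: [0.6253, 0.2318, 0.2375]
tool_rot: [-3.141, 0.023, 0.007]
ft_force: [-0.1, 0.4, 1.0]
grip_width: 0.709
grip_force: 15.0
```

Emit:
send_rows --motion '[{"claw": -1,"slide": [0,0,0],"delta_rot": [0,0,0]},{"claw": -1,"slide": [0,0,0],"delta_rot": [0,0,0]},{"claw": -1,"slide": [0,0,0],"delta_rot": [0,0,0]}]'

```text
time: 21.35
position: [0.6222, 0.2333, 0.2398]
tool_rot: [-3.14, 0.023, 0.004]
ft_force: [-0.3, 0.8, -0.9]
grip_width: 0.71
grip_force: 15.0
```

Run:
```python
from h import *
s=ctrl.get_state();p,M,y=st(); print(p,y,M[:,2],s['grip_width']); go(.631,.2333,.150,-.016)
```

```text
[0.62219968 0.23327472 0.23975727] -0.014422908664075496 [-0.00269606  0.00150313 -0.99999524] 0.7100050604008675
slide [ 9.  -0.  89.7] rot [-0.001  0.003  0.002]
```

Emit:
send_rows --motion '[{"claw": -1,"slide": [9,0,0],"delta_rot": [0,0.003,0]},{"claw": -1,"slide": [9,0,25],"delta_rot": [0,0.003,0]},{"claw": -1,"slide": [9,0,50],"delta_rot": [0,0.003,0]},{"claw": -1,"slide": [9,0,70],"delta_rot": [0,0.003,0]},{"claw": -1,"slide": [9,0,85],"delta_rot": [0,0.003,0]}]'

```text
time: 21.85
position: [0.6323, 0.2317, 0.1546]
tool_rot: [-3.141, 0.025, -0.004]
ft_force: [-0.1, -0.5, -0.7]
grip_width: 0.709
grip_force: 15.0
```

Emit:
send_rows --motion '[{"claw": -1,"slide": [0,0,4],"delta_rot": [0,0,0]},{"claw": -1,"slide": [0,0,8],"delta_rot": [0,0,0]},{"claw": -1,"slide": [0,0,10],"delta_rot": [0,0,0]},{"claw": -1,"slide": [0,0,10],"delta_rot": [0,0,0]}]'

```text
time: 22.25
position: [0.6327, 0.2327, 0.1459]
tool_rot: [-3.14, 0.025, -0.004]
ft_force: [-1.1, -0.3, -0.4]
grip_width: 0.706
grip_force: 15.0
```

Run:
```python
from h import *
s=ctrl.get_state();p,M,y=st(); print(p,y,M[:,2],s['grip_width'],s['ft_force'],s['torque'])
```

```text
[0.63272021 0.23266014 0.14586232] -0.016015325209079122 [ 0.00224865  0.00181003 -0.99999583] 0.7064720098508306 [-1.11327832 -0.34084111 -0.42564799] [ 0.07008086  0.15789752 -0.00587475]
```

Emit:
send_rows --motion '[{"claw": -1,"slide": [-1,0,1.5],"delta_rot": [0,0,0]},{"claw": -1,"slide": [-1,0,3],"delta_rot": [0,0,0]},{"claw": -1,"slide": [-1,0,3],"delta_rot": [0,0,0]}]'

```text
time: 22.55
position: [0.6313, 0.2328, 0.1435]
tool_rot: [-3.14, 0.025, -0.003]
ft_force: [-3.6, -1.2, 5.6]
grip_width: 0.712
grip_force: 15.0
```

Emit:
send_rows --motion '[{"claw": 1,"slide": [0,0,0],"delta_rot": [0,0,0]},{"claw": 1,"slide": [0,0,0],"delta_rot": [0,0,0]},{"claw": 1,"slide": [0,0,0],"delta_rot": [0,0,0]},{"claw": 1,"slide": [0,0,-5],"delta_rot": [0,0,0]},{"claw": 1,"slide": [0,0,-30],"delta_rot": [0,0,0]}]'

```text
time: 23.05
position: [0.6302, 0.231, 0.1696]
tool_rot: [3.141, -0.025, -0.005]
ft_force: [0.3, -0.3, 1.0]
grip_width: 0.983
grip_force: 0.0
```

Emit:
send_rows --motion '[{"claw": 1,"slide": [0,0,-45],"delta_rot": [0,0,0]},{"claw": 1,"slide": [0,0,-90],"delta_rot": [0,0,0]},{"claw": 1,"slide": [0,0,-120],"delta_rot": [0,0,0]},{"claw": 1,"slide": [0,0,-120],"delta_rot": [0,0,0]},{"claw": 1,"slide": [0,0,-120],"delta_rot": [0,0,0]}]'

```text
time: 23.55
position: [0.6316, 0.2324, 0.2929]
tool_rot: [-3.14, 0.025, -0.005]
ft_force: [-0.4, -0.1, 0.1]
grip_width: 1.005
grip_force: 0.0
```

Run:
```python
from h import *
s=ctrl.get_state();p,M,y=st(); print(p,y,s['time'],s['joint_positions'].round(2))
w=snap('wrist','w12.png'); t=snap('top','t12.png')
for z in(.083,.088,.093,.098,.103): print(z,fit(w,(.631,.2325,-.016),z))
for z in(-.005,0): print('p3',fit(t,(.6075,-.285,.22),z))
print('bottle cap',px2w(t,393,92,.185), 'base', px2w(t,378,126,.0))
go(.60,-.27,p[2],.22)
```

```text
[0.63155525 0.23239209 0.29293428] -0.016123334556917408 23.55 [ 0.29  0.54 -1.05  1.25  0.46  1.6  -2.27]
0.083 (array([ 0.6303,  0.2329, -0.0242]), np.float64(0.085))
0.088 (array([ 0.631 ,  0.233 , -0.0119]), np.float64(0.053))
0.093 (array([ 0.6308,  0.233 , -0.0153]), np.float64(0.034))
0.098 (array([ 0.6331,  0.2331, -0.0152]), np.float64(0.025))
0.103 (array([ 0.6341,  0.2327, -0.0161]), np.float64(0.04))
p3 (array([ 0.6088, -0.2861,  0.2251]), np.float64(0.082))
p3 (array([ 0.6078, -0.2849,  0.2247]), np.float64(0.09))
bottle cap [ 0.72586065 -0.28236462  0.185     ] base [ 0.71211496 -0.2930898   0.        ]
slide [-22.9 502.   -2.3] rot [-0.     0.    -0.236]
```

The second punnet is nested: it seated at TCP z = 0.1435 and its fit centres at (0.631, 0.233). For the last punnet I'll turn the hand half round so the camera stays clear of the bottle.

Emit:
send_rows --motion '[{"claw": 1,"slide": [-2,45,0],"delta_rot": [0,0,0]},{"claw": 1,"slide": [-4,90,0],"delta_rot": [0,0,0]},{"claw": 1,"slide": [-6,135,0],"delta_rot": [0,0,0]},{"claw": 1,"slide": [-8,180,0],"delta_rot": [0,0,0]},{"claw": 1,"slide": [-10,225,0],"delta_rot": [0,0,0]}]'

```text
time: 24.15
position: [0.6167, 0.005, 0.2901]
tool_rot: [-3.14, 0.026, 0.002]
ft_force: [1.2, -0.7, 0.4]
grip_width: 1.004
grip_force: 0.0
```

Emit:
send_rows --motion '[{"claw": 1,"slide": [-2,45,0],"delta_rot": [0,0,0]},{"claw": 1,"slide": [-4,90,0],"delta_rot": [0,0,0]},{"claw": 1,"slide": [-6,135,0],"delta_rot": [0,0,0]},{"claw": 1,"slide": [-8,180,0],"delta_rot": [0,0,0]},{"claw": 1,"slide": [-10,225,0],"delta_rot": [0,0,0]}]'

```text
time: 24.65
position: [0.6029, -0.2197, 0.2898]
tool_rot: [-3.14, 0.026, 0.002]
ft_force: [0.8, 0.2, 0.7]
grip_width: 0.995
grip_force: 0.0
```

Emit:
send_rows --motion '[{"claw": 1,"slide": [-2,45,0],"delta_rot": [0,0,-0.14]},{"claw": 1,"slide": [-3,52,0],"delta_rot": [0,0,-0.28]},{"claw": 1,"slide": [-3,52,0],"delta_rot": [0,0,-0.42]},{"claw": 1,"slide": [-3,52,0],"delta_rot": [0,0,-0.56]},{"claw": 1,"slide": [-3,52,0],"delta_rot": [0,0,-0.7]}]'

```text
time: 25.15
position: [0.5994, -0.2698, 0.2895]
tool_rot: [-2.954, -1.06, 0.0]
ft_force: [-0.1, -0.4, 0.4]
grip_width: 0.998
grip_force: 0.0
```

Emit:
send_rows --motion '[{"claw": 1,"slide": [0,0,0],"delta_rot": [0,0,-0.14]},{"claw": 1,"slide": [0,0,0],"delta_rot": [0,0,-0.28]},{"claw": 1,"slide": [0,0,0],"delta_rot": [0,0,-0.42]},{"claw": 1,"slide": [0,0,0],"delta_rot": [0,0,-0.56]},{"claw": 1,"slide": [0,0,0],"delta_rot": [0,0,-0.7]}]'

```text
time: 25.65
position: [0.5995, -0.2696, 0.2896]
tool_rot: [-2.411, -2.01, -0.001]
ft_force: [-0.3, 0.0, 0.1]
grip_width: 0.996
grip_force: 0.0
```

Run:
```python
from h import *
s=ctrl.get_state();p,M,y=st(); print(p,y,s['time'],s['joint_positions'].round(2))
```

```text
[ 0.59952547 -0.26959771  0.28959742] 1.3896764818760223 25.65 [ 1.18  0.61 -1.28  1.29  0.58  1.64 -0.17]
```

Emit:
send_rows --motion '[{"claw": 1,"slide": [0,0,0],"delta_rot": [0,0,-0.14]},{"claw": 1,"slide": [0,0,0],"delta_rot": [0,0,-0.28]},{"claw": 1,"slide": [0,0,0],"delta_rot": [0,0,-0.42]},{"claw": 1,"slide": [0,0,0],"delta_rot": [0,0,-0.56]},{"claw": 1,"slide": [0,0,0],"delta_rot": [0,0,-0.7]}]'

```text
time: 26.15
position: [0.5996, -0.2695, 0.2896]
tool_rot: [-1.576, -2.715, -0.002]
ft_force: [-0.3, -0.1, -0.9]
grip_width: 1.004
grip_force: 0.0
```

Run:
```python
from h import *
s=ctrl.get_state();p,M,y=st(); print(p,y,s['time'],s['joint_positions'].round(2))
```

```text
[ 0.59956383 -0.26954697  0.28956536] 2.089822461936963 26.15 [ 1.2   0.65 -1.34  1.29  0.63  1.66  0.5 ]
```

Emit:
send_rows --motion '[{"claw": 1,"slide": [0,0,0],"delta_rot": [0,0,-0.14]},{"claw": 1,"slide": [0,0,0],"delta_rot": [0,0,-0.28]}]'

```text
time: 26.35
position: [0.5996, -0.2695, 0.2896]
tool_rot: [-1.182, -2.909, -0.003]
ft_force: [0.1, 0.2, 0.4]
grip_width: 1.003
grip_force: 0.0
```

Run:
```python
from h import *
s=ctrl.get_state();p,M,y=st(); print(p,y,s['time'],s['joint_positions'].round(4))
```

```text
[ 0.59956895 -0.26954801  0.28961784] 2.369812635675564 26.35 [ 1.2025  0.6562 -1.3451  1.2894  0.6375  1.6606  0.7786]
```

Emit:
send_rows --motion '[{"claw": 1,"slide": [0,0,0],"delta_rot": [0,0,-0.14]},{"claw": 1,"slide": [0,0,0],"delta_rot": [0,0,-0.28]},{"claw": 1,"slide": [0,0,0],"delta_rot": [0,0,-0.42]},{"claw": 1,"slide": [0,0,0],"delta_rot": [0,0,-0.56]},{"claw": 1,"slide": [0,0,0],"delta_rot": [0,0,-0.7]}]'

```text
time: 26.85
position: [0.5996, -0.2696, 0.2896]
tool_rot: [-0.113, -3.139, -0.003]
ft_force: [-0.4, -0.2, -0.3]
grip_width: 0.999
grip_force: 0.0
```

Emit:
send_rows --motion '[{"claw": 1,"slide": [0,0,0],"delta_rot": [0,0,-0.14]},{"claw": 1,"slide": [0,0,10],"delta_rot": [0,0,-0.28]},{"claw": 1,"slide": [0,0,20],"delta_rot": [0,0,-0.296]},{"claw": 1,"slide": [0,0,20],"delta_rot": [0,0,-0.296]}]'

```text
time: 27.25
position: [0.599, -0.2697, 0.2686]
tool_rot: [0.338, -3.121, -0.004]
ft_force: [-0.3, 0.5, -0.4]
grip_width: 1.001
grip_force: 0.0
```

Run:
```python
from h import *
s=ctrl.get_state();p,M,y=st(); print(p,y,s['time'],s['joint_positions'].round(4))
w=snap('wrist','w13.png')
for z in(-.01,-.005,0): print(fit(w,(.607,-.285,.22),z))
f=fit(w,(.607,-.285,.22),-.005)[0]; go(f[0],f[1],.044,f[2]+np.pi)
cv2.imwrite('pics/w13v.png',w['color'])
```

```text
[ 0.59904208 -0.26973132  0.26855287] -2.926079916597972 27.25 [ 1.2162  0.6796 -1.3593  1.3249  0.6606  1.6346  1.7488]
(array([ 0.607 , -0.2836,  0.2147]), np.float64(0.022))
(array([ 0.6062, -0.2836,  0.2192]), np.float64(0.023))
(array([ 0.6054, -0.2837,  0.2135]), np.float64(0.041))
slide [ -3.7 -15.7 225.6] rot [ 0.003 -0.001 -0.004]
```

Emit:
send_rows --motion '[{"claw": 1,"slide": [-3.5,-15.7,20],"delta_rot": [0.003,0,0]},{"claw": 1,"slide": [-3.5,-15.7,50],"delta_rot": [0.003,0,0]},{"claw": 1,"slide": [-3.5,-15.7,80],"delta_rot": [0.003,0,0]}]'

```text
time: 27.6
position: [0.6075, -0.2855, 0.1896]
tool_rot: [-0.337, 3.121, -0.004]
ft_force: [0.8, 0.5, -0.8]
grip_width: 0.999
grip_force: 0.0
```

Run:
```python
from h import *
s=ctrl.get_state();p,M,y=st(); print(p,y,s['time'],s['joint_positions'].round(4)); go(.606,-.2836,.044,.218+np.pi)
```

```text
[ 0.60752395 -0.28551107  0.18960327] -2.9266222961832793 27.6 [ 1.2181  0.7441 -1.3104  1.4086  0.7169  1.515   1.7342]
slide [  1.4   2.6 145.6] rot [-0.003  0.002 -0.003]
```

Emit:
send_rows --motion '[{"claw": 1,"slide": [0,0.5,45],"delta_rot": [0,0,0]},{"claw": 1,"slide": [0,0.5,90],"delta_rot": [0,0,0]},{"claw": 1,"slide": [0,0.5,125],"delta_rot": [0,0,0]},{"claw": 1,"slide": [0,0.5,144],"delta_rot": [0,0,0]},{"claw": 1,"slide": [0,0.5,144],"delta_rot": [0,0,0]}]'

```text
time: 28.1
position: [0.6056, -0.2838, 0.0439]
tool_rot: [0.34, -3.121, -0.001]
ft_force: [-0.2, -0.5, 0.8]
grip_width: 0.996
grip_force: 0.0
```

Emit:
send_rows --motion '[{"claw": -1,"slide": [0,0,0],"delta_rot": [0,0,0]},{"claw": -1,"slide": [0,0,0],"delta_rot": [0,0,0]},{"claw": -1,"slide": [0,0,0],"delta_rot": [0,0,0]},{"claw": -1,"slide": [0,0,0],"delta_rot": [0,0,0]},{"claw": -1,"slide": [0,0,0],"delta_rot": [0,0,0]}]'

```text
time: 28.6
position: [0.6081, -0.2839, 0.0487]
tool_rot: [-0.341, 3.12, -0.005]
ft_force: [-0.1, 0.9, 3.5]
grip_width: 0.712
grip_force: 15.0
```

Emit:
send_rows --motion '[{"claw": -1,"slide": [0,0,0],"delta_rot": [0,0,0]},{"claw": -1,"slide": [0,0,0],"delta_rot": [0,0,0]},{"claw": -1,"slide": [0,0,0],"delta_rot": [0,0,0]}]'

```text
time: 28.9
position: [0.6081, -0.2839, 0.0487]
tool_rot: [-0.341, 3.12, -0.004]
ft_force: [-1.0, -0.3, 6.0]
grip_width: 0.712
grip_force: 15.0
```

Run:
```python
from h import *
s=ctrl.get_state();p,M,y=st(); print(p,y,M[:,2],s['grip_width'],s['grip_force'],s['ft_force'],s['joint_positions'].round(3))
```

```text
[ 0.60808407 -0.28386367  0.04869984] -2.9235214556650133 [ 0.0036619  -0.00245934 -0.99999027] 0.7116689774904732 15.00278189778328 [-0.99454058 -0.26343549  6.00651965] [ 1.195  0.856 -1.211  1.552  0.822  1.311  1.669]
```

Emit:
send_rows --motion '[{"claw": -1,"slide": [0,0,-30],"delta_rot": [0,0,0]},{"claw": -1,"slide": [0,0,-75],"delta_rot": [0,0,0]},{"claw": -1,"slide": [0,0,-120],"delta_rot": [0,0,0]},{"claw": -1,"slide": [0,0,-165],"delta_rot": [0,0,0]},{"claw": -1,"slide": [0,0,-205],"delta_rot": [0,0,0]}]'

```text
time: 29.4
position: [0.6068, -0.2832, 0.2544]
tool_rot: [-0.342, 3.12, -0.003]
ft_force: [0.8, -0.5, -0.6]
grip_width: 0.709
grip_force: 15.0
```

Emit:
send_rows --motion '[{"claw": -1,"slide": [0,0,0],"delta_rot": [0,0,0]},{"claw": -1,"slide": [0,0,0],"delta_rot": [0,0,0]}]'

```text
time: 29.6
position: [0.6072, -0.2832, 0.253]
tool_rot: [-0.342, 3.12, -0.005]
ft_force: [-0.1, -1.3, -1.2]
grip_width: 0.707
grip_force: 15.0
```

Run:
```python
from h import *
s=ctrl.get_state();p,M,y=st(); print(p,y,M[:,2],s['grip_width'],s['joint_positions'].round(3)); go(.6325,.233,.255,-.016+np.pi)
```

```text
[ 0.60723191 -0.28319302  0.25302308] -2.923268025642719 [ 0.00309722 -0.00258718 -0.99999186] 0.7066998715361607 [ 1.199  0.685 -1.311  1.321  0.661  1.602  1.774]
slide [-136.5  498.5   -3.2] rot [-0.003  0.003  0.234]
```

Emit:
send_rows --motion '[{"claw": -1,"slide": [-11,42,0],"delta_rot": [0,0,0]},{"claw": -1,"slide": [-23,84,0],"delta_rot": [0,0,0]},{"claw": -1,"slide": [-34,126,0],"delta_rot": [0,0,0]},{"claw": -1,"slide": [-46,168,0],"delta_rot": [0,0,0]},{"claw": -1,"slide": [-57,210,0],"delta_rot": [0,0,0]}]'

```text
time: 30.1
position: [0.616, -0.065, 0.2498]
tool_rot: [0.341, -3.122, 0.002]
ft_force: [1.2, 0.0, -0.6]
grip_width: 0.71
grip_force: 15.0
```

Emit:
send_rows --motion '[{"claw": -1,"slide": [-11,42,0],"delta_rot": [0,0,0]},{"claw": -1,"slide": [-23,84,0],"delta_rot": [0,0,0]},{"claw": -1,"slide": [-34,126,0],"delta_rot": [0,0,0]},{"claw": -1,"slide": [-46,168,0],"delta_rot": [0,0,0]},{"claw": -1,"slide": [-57,210,0],"delta_rot": [0,0,0]}]'

```text
time: 30.6
position: [0.6266, 0.1521, 0.2493]
tool_rot: [0.341, -3.122, 0.004]
ft_force: [0.4, 0.6, -0.4]
grip_width: 0.712
grip_force: 15.0
```

Emit:
send_rows --motion '[{"claw": -1,"slide": [-11,40,0],"delta_rot": [0,0,0.08]},{"claw": -1,"slide": [-22,75,0],"delta_rot": [0,0,0.16]},{"claw": -1,"slide": [-22,78,0],"delta_rot": [-0.003,0.003,0.234]},{"claw": -1,"slide": [-22,78,0],"delta_rot": [-0.003,0.003,0.234]},{"claw": -1,"slide": [-22,78,0],"delta_rot": [-0.003,0.003,0.234]}]'

```text
time: 31.1
position: [0.6319, 0.2309, 0.2499]
tool_rot: [-0.024, -3.138, 0.001]
ft_force: [0.1, -0.4, -1.2]
grip_width: 0.708
grip_force: 15.0
```

Run:
```python
from h import *
s=ctrl.get_state();p,M,y=st(); print(p,y,M[:,2],s['grip_width'],s['joint_positions'].round(3)); go(.6325,.233,.1707,-.016+np.pi)
```

```text
[0.63192231 0.23087098 0.24990921] 3.126528363643642 [-3.11519189e-03 -7.46296711e-04 -9.99994869e-01] 0.7078961702045048 [ 0.356  0.62  -1.173  1.312  0.564  1.564  0.812]
slide [-0.8  2.2 79.2] rot [-0.001 -0.003  0.001]
```

Emit:
send_rows --motion '[{"claw": -1,"slide": [-0.8,2,20],"delta_rot": [0,-0.003,0]},{"claw": -1,"slide": [-0.8,2,40],"delta_rot": [0,-0.003,0]},{"claw": -1,"slide": [-0.8,2,55],"delta_rot": [0,-0.003,0]},{"claw": -1,"slide": [-0.8,2,66],"delta_rot": [0,-0.003,0]},{"claw": -1,"slide": [-0.8,2,73],"delta_rot": [0,-0.003,0]}]'

```text
time: 31.6
position: [0.6331, 0.2331, 0.1775]
tool_rot: [0.027, 3.14, 0.001]
ft_force: [1.2, 0.4, 0.4]
grip_width: 0.714
grip_force: 15.0
```

Emit:
send_rows --motion '[{"claw": -1,"slide": [0,0,3],"delta_rot": [0,0,0]},{"claw": -1,"slide": [0,0,6],"delta_rot": [0,0,0]},{"claw": -1,"slide": [0,0,8],"delta_rot": [0,0,0]},{"claw": -1,"slide": [0,0,8],"delta_rot": [0,0,0]}]'

```text
time: 32.0
position: [0.6334, 0.2342, 0.1713]
tool_rot: [0.026, 3.138, 0.002]
ft_force: [1.1, -1.0, 0.4]
grip_width: 0.709
grip_force: 15.0
```

Run:
```python
from h import *
s=ctrl.get_state();p,M,y=st(); print(p,y,M[:,2],s['grip_width'],s['ft_force'],s['torque'])
```

```text
[0.63335941 0.23416532 0.17130315] 3.125295407682262 [ 3.30358186e-03  9.43409056e-04 -9.99994098e-01] 0.7088993562382131 [ 1.06485446 -0.95646623  0.3942048 ] [-0.06702547 -0.26121638 -0.02233529]
```

Emit:
send_rows --motion '[{"claw": -1,"slide": [0.5,0,1],"delta_rot": [0,0,0]},{"claw": -1,"slide": [0.5,0,2.5],"delta_rot": [0,0,0]},{"claw": -1,"slide": [0.5,0,2.5],"delta_rot": [0,0,0]}]'

```text
time: 32.3
position: [0.6334, 0.2336, 0.1705]
tool_rot: [0.026, 3.136, -0.001]
ft_force: [0.1, -3.4, 8.8]
grip_width: 0.709
grip_force: 15.0
```

Emit:
send_rows --motion '[{"claw": 1,"slide": [0,0,0],"delta_rot": [0,0,0]},{"claw": 1,"slide": [0,0,0],"delta_rot": [0,0,0]},{"claw": 1,"slide": [0,0,0],"delta_rot": [0,0,0]},{"claw": 1,"slide": [0,0,-5],"delta_rot": [0,0,0]},{"claw": 1,"slide": [0,0,-30],"delta_rot": [0,0,0]}]'

```text
time: 32.8
position: [0.6306, 0.2334, 0.1955]
tool_rot: [-0.024, -3.138, 0.001]
ft_force: [0.2, -0.4, -0.1]
grip_width: 0.985
grip_force: 0.0
```

Emit:
send_rows --motion '[{"claw": 1,"slide": [0,0,-45],"delta_rot": [0,0,0]},{"claw": 1,"slide": [0,0,-90],"delta_rot": [0,0,0]},{"claw": 1,"slide": [0,0,-110],"delta_rot": [0,0,0]},{"claw": 1,"slide": [0,0,-110],"delta_rot": [0,0,0]},{"claw": 1,"slide": [0,0,-110],"delta_rot": [0,0,0]}]'

```text
time: 33.3
position: [0.6318, 0.2346, 0.3081]
tool_rot: [0.024, 3.14, 0.002]
ft_force: [0.1, 0.1, -1.8]
grip_width: 0.997
grip_force: 0.0
```

Run:
```python
from h import *
s=ctrl.get_state();p,M,y=st(); print(p,y,s['time'],s['joint_positions'].round(2))
w=snap('wrist','w14.png'); b=snap('scene','s14.png')
for z in(.107,.112,.117,.122,.127): print(z,fit(w,(.631,.2325,-.016),z))
v=np.vstack([cv2.resize(w['color'],(400,300)),cv2.resize(b['color'],(400,300))])
cv2.imwrite('pics/w14v.png',np.hstack([cv2.resize(w['color'],(400,300)),cv2.resize(b['color'],(400,300))]))
```

```text
[0.6317816  0.23456491 0.30808974] 3.1262569075351734 33.3 [ 0.33  0.6  -1.18  1.21  0.55  1.66  0.83]
0.107 (array([ 0.6306,  0.2337, -0.0122]), np.float64(0.096))
0.112 (array([ 0.6294,  0.234 , -0.0168]), np.float64(0.066))
0.117 (array([ 0.6293,  0.2338, -0.0173]), np.float64(0.046))
0.122 (array([ 0.6282,  0.2339, -0.0141]), np.float64(0.039))
0.127 (array([ 0.6261,  0.234 , -0.0159]), np.float64(0.046))
```

View pics/w14v.png

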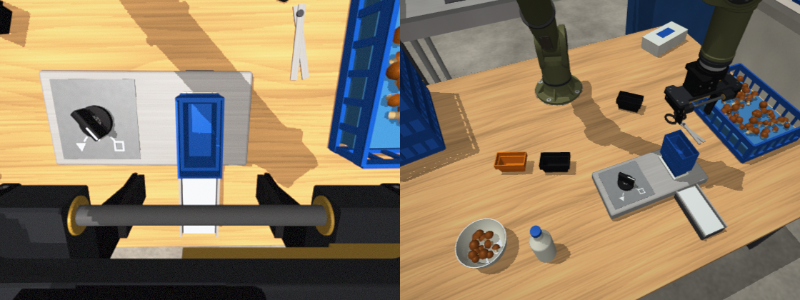

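The final views show the stack of four standing upright in the cradle, at (678,155) in the right half. No loose blue punnet is left, the bottle and bowl are undisturbed, and the selector points at LOAD. Now I go back to the selector.

Emit:
send_rows --motion '[{"claw": 1,"slide": [0,-40,0],"delta_rot": [0,0,-0.13]},{"claw": 1,"slide": [0,-80,0],"delta_rot": [0,0,-0.26]},{"claw": 1,"slide": [0,-120,0],"delta_rot": [0,0,-0.39]},{"claw": 1,"slide": [1,-160,0],"delta_rot": [0,0,-0.52]},{"claw": 1,"slide": [2,-192,0],"delta_rot": [0,0,-0.647]}]' --grip_force 30

```text
time: 33.9
position: [0.6264, 0.0388, 0.306]
tool_rot: [0.979, -2.984, -0.001]
ft_force: [0.0, -0.3, -0.4]
grip_width: 0.998
grip_force: 0.0
```

Emit:
send_rows --motion '[{"claw": 1,"slide": [0,0,40],"delta_rot": [0,0,0]},{"claw": 0.4,"slide": [0,0,80],"delta_rot": [0,0,0]},{"claw": 0.2,"slide": [0,0,120],"delta_rot": [0,0,0]},{"claw": 0.0,"slide": [0,0,140],"delta_rot": [0,0,0]},{"claw": 0.0,"slide": [0,0,140],"delta_rot": [0,0,0]}]'

```text
time: 34.4
position: [0.6243, 0.0411, 0.1631]
tool_rot: [0.973, -2.981, -0.004]
ft_force: [-0.2, -0.2, 0.8]
grip_width: 0.726
grip_force: 0.0
```

Run:
```python
from h import *
s=ctrl.get_state();p,M,y=st(); print(p,y,s['time'],s['grip_width'],s['joint_positions'].round(2)); go(.627,.043,.088,.631+np.pi)
```

```text
[0.62431402 0.04114267 0.16310959] -2.5103066454703558 34.4 0.7258784700753641 [ 0.78  0.64 -1.27  1.56  0.61  1.41  1.67]
slide [-3.6 -0.4 75.1] rot [ 0.004 -0.005  0.   ]
```

Emit:
send_rows --motion '[{"claw": 0.0,"slide": [-2.5,-1,30],"delta_rot": [0.003,-0.003,0]},{"claw": -0.2,"slide": [-2.5,-1,55],"delta_rot": [0.003,-0.003,0]},{"claw": -0.2,"slide": [-2.5,-1,70],"delta_rot": [0.003,-0.003,0]},{"claw": -0.2,"slide": [-2.5,-1,75],"delta_rot": [0.003,-0.003,0]},{"claw": -0.2,"slide": [-2.5,-1,75],"delta_rot": [0.003,-0.003,0]}]'

```text
time: 34.9
position: [0.63, 0.0434, 0.0932]
tool_rot: [-0.973, 2.981, -0.002]
ft_force: [0.0, 0.1, 0.5]
grip_width: 0.409
grip_force: 0.0
```

Run:
```python
from h import *
s=ctrl.get_state();p,M,y=st(); print(p,y,s['ft_force'],s['grip_width'],s['joint_positions'].round(2)); go(.627,.043,.088,.631+np.pi)
```

```text
[0.62997658 0.04335038 0.0931547 ] -2.510257072236378 [0.04105568 0.11010554 0.4602815 ] 0.40912333906561804 [ 0.75  0.7  -1.21  1.63  0.68  1.29  1.63]
slide [2.6 1.5 5.1] rot [-0.003  0.005  0.   ]
```

Emit:
send_rows --motion '[{"claw": -0.2,"slide": [2.2,1,4],"delta_rot": [0,0,0]},{"claw": -0.2,"slide": [2.2,1,4],"delta_rot": [0,0,0]},{"claw": -1,"slide": [2.2,1,4],"delta_rot": [0,0,0]},{"claw": -1,"slide": [2.2,1,4],"delta_rot": [0,0,0]},{"claw": -1,"slide": [2.2,1,4],"delta_rot": [0,0,0]}]'

```text
time: 35.4
position: [0.6277, 0.0428, 0.0893]
tool_rot: [-0.973, 2.98, -0.002]
ft_force: [-0.4, -0.1, -0.6]
grip_width: 0.214
grip_force: 0.0
```

Emit:
send_rows --motion '[{"claw": -1,"slide": [0,0,0],"delta_rot": [0,0,0]},{"claw": -1,"slide": [0,0,0],"delta_rot": [0,0,0]},{"claw": -1,"slide": [0,0,0],"delta_rot": [0,0,0]},{"claw": -1,"slide": [0,0,0],"delta_rot": [0,0,0]}]'

```text
time: 35.8
position: [0.6273, 0.0434, 0.0892]
tool_rot: [-0.974, 2.981, -0.001]
ft_force: [-3.3, 1.9, 3.4]
grip_width: 0.159
grip_force: 30.0
```

Run:
```python
from h import *
s=ctrl.get_state();p,M,y=st(); print(p,y,s['ft_force'],s['grip_width'],s['grip_force']); go(.627,.043,.088,.631+np.pi)
```

```text
[0.6273443  0.04339912 0.08919152] -2.5098129541895466 [-3.33665267  1.88305309  3.37690011] 0.15878666496774224 29.980128407478333
slide [ 0.5 -0.1  1.2] rot [-0.003  0.005  0.001]
```

Gripped. I pull it out 14 mm, then turn −1.3 rad (clockwise from above, + about tool z).

Emit:
send_rows --motion '[{"claw": -1,"slide": [0,0,-5],"delta_rot": [0,0,0]},{"claw": -1,"slide": [0,0,-10],"delta_rot": [0,0,0]},{"claw": -1,"slide": [0,0,-14],"delta_rot": [0,0,0]},{"claw": -1,"slide": [0,0,-14],"delta_rot": [0,0,0]},{"claw": -1,"slide": [0,0,-14],"delta_rot": [0,0,0]}]'

```text
time: 36.3
position: [0.6273, 0.0433, 0.1035]
tool_rot: [-0.974, 2.981, -0.002]
ft_force: [-1.9, 3.1, 0.4]
grip_width: 0.156
grip_force: 30.0
```

Emit:
send_rows --motion '[{"claw": -1,"slide": [0,0,0],"delta_rot": [0,0,0.1]},{"claw": -1,"slide": [0,0,0],"delta_rot": [0,0,0.22]},{"claw": -1,"slide": [0,0,0],"delta_rot": [0,0,0.34]},{"claw": -1,"slide": [0,0,0],"delta_rot": [0,0,0.46]},{"claw": -1,"slide": [0,0,0],"delta_rot": [0,0,0.58]}]'

```text
time: 36.8
position: [0.6275, 0.0425, 0.1034]
tool_rot: [-0.073, 3.135, -0.001]
ft_force: [-1.7, 2.4, -0.3]
grip_width: 0.157
grip_force: 30.0
```

Emit:
send_rows --motion '[{"claw": -1,"slide": [0,0,0],"delta_rot": [0,0,0.12]},{"claw": -1,"slide": [0,0,0],"delta_rot": [0,0,0.24]},{"claw": -1,"slide": [0,0,0],"delta_rot": [0,0,0.36]},{"claw": -1,"slide": [0,0,0],"delta_rot": [0,0,0.48]},{"claw": -1,"slide": [0,0,0],"delta_rot": [0,0,0.6]}]'

```text
time: 37.3
position: [0.6273, 0.0416, 0.1034]
tool_rot: [0.857, 3.016, -0.0]
ft_force: [-2.1, 0.8, 0.8]
grip_width: 0.155
grip_force: 30.0
```

Emit:
send_rows --motion '[{"claw": -1,"slide": [0,0,0],"delta_rot": [0,0,0.12]},{"claw": -1,"slide": [0,0,0],"delta_rot": [0,0,0.12]},{"claw": -1,"slide": [0,0,0],"delta_rot": [0,0,0.12]}]'

```text
time: 37.6
position: [0.6273, 0.0416, 0.1034]
tool_rot: [1.026, 2.963, 0.0]
ft_force: [-3.4, -0.2, 2.6]
grip_width: 0.158
grip_force: 30.0
```

Run:
```python
from h import *
s=ctrl.get_state();p,M,y=st(); print(p,y-np.pi,y+np.pi,s['ft_force'],s['torque'],s['grip_width'])
```

```text
[0.62728059 0.04155031 0.10337619] -0.6667584406783567 5.61642686650123 [-3.42726629 -0.1917742   2.61505964] [-0.25228333  0.75240959 -0.07418968] 0.1575516289957384
```

Emit:
send_rows --motion '[{"claw": -1,"slide": [0,0,5],"delta_rot": [0,0,0]},{"claw": -1,"slide": [0,0,10],"delta_rot": [0,0,0]},{"claw": -1,"slide": [0,0,14],"delta_rot": [0,0,0]},{"claw": -1,"slide": [0,0,16],"delta_rot": [0,0,0]},{"claw": -1,"slide": [0,0,16],"delta_rot": [0,0,0]}]'

```text
time: 38.1
position: [0.6277, 0.0418, 0.089]
tool_rot: [1.029, 2.962, -0.0]
ft_force: [-9.1, -3.3, 15.9]
grip_width: 0.157
grip_force: 30.1
```

It is home at 0.0890 (0.0892 when gripped) against 16 N. I release, lift clear and check the stack numerically.

Emit:
send_rows --motion '[{"claw": 1,"slide": [0,0,-1.5],"delta_rot": [0,0,0]},{"claw": 1,"slide": [0,0,-1.5],"delta_rot": [0,0,0]},{"claw": 1,"slide": [0,0,-1.5],"delta_rot": [0,0,0]},{"claw": 1,"slide": [0,0,-30],"delta_rot": [0,0,0]},{"claw": 1,"slide": [0,0,-75],"delta_rot": [0,0,0]}]'

```text
time: 38.6
position: [0.6254, 0.0422, 0.1593]
tool_rot: [1.03, 2.968, 0.002]
ft_force: [1.0, -0.9, 0.5]
grip_width: 0.524
grip_force: 0.0
```

Emit:
send_rows --motion '[{"claw": 1,"slide": [0,0,-45],"delta_rot": [0,0,0]},{"claw": 1,"slide": [0,0,-90],"delta_rot": [0,0,0]},{"claw": 1,"slide": [0,0,-130],"delta_rot": [0,0,0]},{"claw": 1,"slide": [0,0,-130],"delta_rot": [0,0,0]},{"claw": 1,"slide": [0,0,-130],"delta_rot": [0,0,0]}]'

```text
time: 39.1
position: [0.6271, 0.043, 0.2925]
tool_rot: [1.028, 2.961, 0.006]
ft_force: [0.1, 0.6, -0.8]
grip_width: 0.96
grip_force: 0.0
```

Run:
```python
from h import *
s=ctrl.get_state();p,M,y=st(); print(p,y,s['ft_force'],s['grip_width'],s['time'])
w=snap('wrist','w15.png'); b=snap('scene','s15.png')
for z in(.117,.122): print(z,fit(b,(.631,.233,-.016),z))
d=cv2.absdiff(b['color'],cv2.imread('pics/s14.png')); print('stack area diff', d[190:250,350:400].mean())
# pointer line: bright pixels over the black selector, in plane of bar top
for zt in(.098,):
    g=cv2.cvtColor(w['color'],cv2.COLOR_BGR2GRAY); hits=[]
    for a in np.arange(-np.pi,np.pi,.05):
        q=[w2px(w,(.627+r*np.cos(a),.0425+r*np.sin(a),zt)) for r in(.014,.018,.022)]
        hits.append((np.mean([g[int(round(v)),int(round(u))] if 0<=v<420 and 0<=u<560 else 0 for u,v in q]),round(a,2)))
    print(sorted(hits)[-6:])
```

```text
[0.62712049 0.04300062 0.29245472] 2.4731330561407123 [ 0.14253012  0.61893659 -0.76568946] 0.9601279920620629 39.1
0.117 (array([0.6474, 0.2196, 0.4241]), np.float64(0.446))
0.122 (array([0.6524, 0.2099, 0.0844]), np.float64(0.459))
stack area diff 25.258333333333333
[(np.float64(115.0), np.float64(-0.09)), (np.float64(117.66666666666667), np.float64(-0.19)), (np.float64(186.0), np.float64(-0.79)), (np.float64(207.0), np.float64(-0.64)), (np.float64(232.33333333333334), np.float64(-0.69)), (np.float64(236.0), np.float64(-0.74))]
```

Run:
```python
from h import *
import pickle
ST=np.vstack([PUN+[0,0,.024*k] for k in range(4)])
for n in('s14','s15','w15'):
    im=pickle.load(open(f'pics/{n}.png.pkl','rb'))
    for dz in(-.005,0): print(n,dz,fit(im,(.631,.233,-.016),.05+dz,ST),np.round(w2px(im,(.631,.233,.18))))
t=snap('top','t16.png'); print(fit(t,(.631,.233,-.016),.05,ST))
```

```text
s14 -0.005 (array([ 0.6272,  0.2366, -0.0316]), np.float64(0.043)) [394. 202.]
s14 0 (array([ 0.6299,  0.233 , -0.0564]), np.float64(0.052)) [394. 202.]
s15 -0.005 (array([ 0.6272,  0.237 , -0.0354]), np.float64(0.052)) [394. 202.]
s15 0 (array([ 0.6305,  0.2333, -0.0373]), np.float64(0.061)) [394. 202.]
w15 -0.005 (array([ 0.6308,  0.2356, -0.0192]), np.float64(0.009)) [471.  63.]
w15 0 (array([ 0.6296,  0.2334, -0.0141]), np.float64(0.021)) [471.  63.]
(array([ 0.6323,  0.2344, -0.0067]), np.float64(0.054))
```

The full four-level stack silhouette fits in every camera at (0.630, 0.233), and the selector points at RUN. I'm handing in.

```bash
python3 -c "
from bench import ctrl
print(ctrl.close_job())"
```

```text
the job is handed in; nothing more can be done
None
```

I handed the job in at about 39 s on the robot's clock. All three loose punnets are nested on the cradle stack, the selector is back home at RUN, and the bowl, bottle and scissors were not touched; the hand-in gave no verdict.

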